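# Crack a pecan in a hand nutcracker without crushing the kernel

## Robot

A 6-joint arm with a two-finger parallel gripper is mounted at the origin on the work surface. World frame = base frame: x ahead of the robot, y to its left, z up, the work surface at z = 0. Lengths are in m, angles in rad, forces in N, time in s.
With the tool pointing down it reaches from about 0.275 to 0.85 m from the base axis. Payload 19 kg.
Tool frame: the origin (TCP) lies where the fingers leave the gripper's body, on its centre line; the fingertips stand 73 mm ahead of it and the grasp point (between the pads) lies r.grip_point_offset ahead of it (r.grip_point_offset is the distance from the TCP to the grasp point, in m); z points along the fingers, y is the direction in which the jaws open and shut (so a half turn about z gives the same grasp; the last joint's range is limited). The gripper opens to 85 mm and grips with 20 to 120 N. Pads are 22 mm wide; open, the fingers measure 114 mm over their backs; the gripper's body (76 mm by 85 mm) begins 54 mm behind the grasp point. The pads swing forward as they close: fully open they stand 13 mm farther back than shut.
Start: joints at [-1.244, 0.15, 1.437, -0, 1.554, -0.134], TCP at [0.256, -0.515, 0.304] pointing down, gripper open.
Joint ranges: [-2.8, 2.8], [-0.68, 2.1], [0.12, 2.68], [-1.39, 4.53], [0.16, 2.79], [-2.81, 2.81]. Speed limits (rad/s): [1.89, 1.89, 2.22, 3.01, 3.01, 3.01].

## Interface

Orientations are given as [roll, pitch, yaw] about the fixed x, y, z axes, in that order (R = Rz(yaw) Ry(pitch) Rx(roll)).
In Python, from rig import r gives the robot as it stands.
- The arm moves only by the tool step_arm, never from a script. Its argument "deltas" is a list that holds one entry, the list of rows, each a list of 7 numbers: the shift along the tool's x, y, z in mm, then the turn, a rotation vector about the tool's x, y, z in rad, then the finger opening in mm, from 0 to 85.4. In form: [[[x, y, z, ax, ay, az, jaw], ...]]. A call has exactly 10 rows; each row is the pose to reach, as a shift and turn from the pose commanded when the call began, along the tool's axes at that moment; what a row does not reach only later rows make up. A row lasts 1/12 s, in which the tool goes at most 41.7 mm and 7.16 degrees, less where a joint would pass 70% of its speed; a pose out of reach is approached as far as the arm can. A call with a gripper value outside its range is refused whole. The fingers move at their own pace and stop on an object; "squeeze" is the grip in N (left out, the last holds). Time passes only in rows, so rows that repeat a pose let the fingers close, or fill a call up. It gives the time, the measured TCP pose, the force and the opening at its end, in the units of the state.
- r.get_state(): the state, without advancing time (a new reading comes with each control period).
- r.camera(name): name is "scene" or "top"; returns the picture (420x560x3 uint8, blue, green, red); there is no depth.
- r.get_calibration(name): a dict with "camera_matrix" (3x3 intrinsics, pixels), "R" (3x3) and "t" (3): a world point X has camera coordinates R X + t. Camera axes: x right, y down, z forward; pixel columns grow to the right and rows downward; lengths in m; the calibration is good to about 2 mm. A picture is of the moment at which its call begins. get_calibration takes no time and is no camera call.
- r.sign_off(): hands the job in, once; it reports no verdict.
Trained networks look in the newest picture that a camera, given by its name, has taken for a name from the list of things; names that differ only in an ending like _2 or _b are one class to them, and where a whole thing is asked for, a point or a joint stands for the part that bears it (a point fixed in the world has none). Each returns a list of dicts, best first, with "conf" (0 to 1); they miss things now and then, are a little off and sometimes report something else, mostly with a low value. They report only what shows in the picture. A call takes as long as a camera call. They do not tell look-alikes from the thing itself.
- r.boxes_of(camera, target): "at" ([x, y, z] in m, in the coordinates of the camera as it stood for that picture, good to about 4 mm: the middle of the surface that is visible of it).
The state is a dict: "time_s": time; "joints": joint angles; "dq": joint speeds; "joint_efforts": joint torques, N m; "eef_pos": TCP position; "ee_rot": TCP orientation; "contact_force": force on the tool from outside, world axes, zero at the start; "ft_torque": the same for the moment, N m; "opening": finger opening in m.
Only numpy, scipy, OpenCV 4.12 (cv2) and the standard library are available. Lean on these libraries where they do the work, as an engineer would, in place of code of your own. Each camera call takes 0.05 s, during which the arm holds its last target.

## Task

Take the pecan from the steel tray, lay it end to end between the jaws of the bench nutcracker, let go of it, and squeeze the two handles together until you feel the shell give, stopping right there so that the kernel inside is not crushed. Then let the handles spring open and set the cracked pecan gently down in the white bowl and leave the other things alone.

Things in the scene. Friction and masses are not known exactly. Their poses are not given: they have to be found in the camera images.
- pecan_center (a point): centre (half-way up) of the brown pecan: 41 mm long, 24 mm thick, 38 g, lying on its side, so 12 mm above what it lies on; own x axis = its long axis, z up. Its blunt ends (7 mm across) are 20.5 mm from here, the one at +x is black-tipped. May be gripped firmly across its thickness; only pressing on both ends breaks it
- pecan_shell (a joint): how far the shell's black-tipped half is driven in, m; 0 = whole. It resists up to about 27 N end to end (about 12 N on each handle at handle_mid), within the first 0.8 mm, then gives: resistance drops to about half or less and it runs in to its stop at 1.8 mm. Let go before 1.3 mm it may spring back whole; past that it is cracked for good
- pecan_kernel (a joint): how far the kernel behind the black tip is crushed, m; 0 = sound. It yields above about 32 N end to end (about 16 N on each handle at handle_mid), which is soon reached if the squeeze goes on after the shell has given. Crushed: over 0.5 mm
- cracker: bench nutcracker on a dark wooden base (165 x 115 mm, 12 mm thick), fixed to the bench; origin on the bench under jaw_mid, x along the tool to the hinge, y from jaw to jaw, z up. Steel hinge block up to 40 mm above the bench from x 51 mm on; arms at least 50 mm apart inside from x -35 to +40 mm. Each arm turns inwards by up to 0.15 rad about its pin at x 66 mm, y +-11 mm
- jaw_mid (a point): middle between the jaws, 12 mm above the wooden base, axes as the nutcracker. At -y a flat jaw, face 24.5 mm from here; at +y a brass anvil disc on an adjusting screw, face 22.5 to 29.5 mm from here, as last set (not known beforehand). Jaw 34 mm, anvil 25 mm long in x; both reach 25 mm above the base. The pecan lies on the base between them, its long axis along y
- handle_mid (a point): middle between the two black grips, 85 mm from jaw_mid to -x, 26 mm above the bench (no base under them), same axes. Each grip: a bar 80 mm long in x, 7 mm thick, from 17 to 36 mm above the bench; open, they stand 70 mm apart over the outer faces, held by a weak spring (under 1 N). Bringing the grips together by 2.3 mm here brings the jaws together by 1 mm
- nut_tray: shallow steel tray, fixed, 220 x 150 mm, floor 3 mm thick, rim 14 mm high; origin at the centre of its underside. The pecan starts on its half towards -x, two walnuts stand on its other half.
- bowl_in (a point): centre of the inner floor of the white bowl, which is fixed: floor 5 mm above the bench, about 75 mm across, 132 mm across inside at the rim, rim 42 mm above the bench
- walnut_a: pale round walnut on the tray, 35 mm; origin under it
- walnut_b: pale round walnut on the tray, 35 mm; origin under it
- honey_jar: amber jar, 68 mm across, 100 mm high; origin under it
- ramekin: small blue cup, 72 mm across, 45 mm high; origin under it
Things that resemble listed ones, but are neither listed nor needed, are in the scene too. Of the things shaped like the part that bears bowl_in, the white one is meant.

How it is judged:
On the way, in this order (a step that is already met when the one before it is completed fails the run):
1. the whole pecan lies on the base between the jaws, lengthwise from jaw to jaw, let go (horizontal distance between pecan_center and jaw_mid below 0.015 m and height (world z) of pecan_center below 0.031 m and angle between the x axis of pecan_center and the y axis of jaw_mid, either way round below 0.3 rad and value of joint pecan_shell below 0.0007 m and contact force between the fingers and pecan below 0.1 N), for 0.2 s.
2. the shell has given while the pecan lies between the jaws (value of joint pecan_shell above 0.0013 m and horizontal distance between pecan_center and jaw_mid below 0.02 m and height (world z) of pecan_center below 0.04 m), for 0.2 s.
At the end, for the whole second after the job is handed in: the pecan is cracked (shell driven in by more than 1.3 mm) but its kernel not crushed (less than 0.5 mm) and lies at rest in the bowl, its centre within 50 mm of the bowl's middle and less than 35 mm above its inner floor (value of joint pecan_shell above 0.0013 m and value of joint pecan_kernel below 0.0005 m and horizontal distance between pecan_center and bowl_in below 0.05 m and z of pecan_center in the frame of bowl_in between 0 and 0.035 m and linear speed of pecan below 0.03 m/s); the robot touches nothing.
It fails at once if the kernel is crushed (by more than 0.5 mm) (value of joint pecan_kernel above 0.0005 m).
It fails at once if the pecan is dropped or thrown (moves free of the fingers at more than 0.8 m/s) (linear speed of pecan above 0.8 m/s and contact force between the fingers and pecan below 0.05 N).
It fails at once if another thing on the bench (walnuts, honey jar, blue cup) is moved by more than 30 mm (distance of any of walnut_a, walnut_b, honey_jar, ramekin from where it was at the start of the episode above 0.03 m).
It also fails if it takes over 69 s, if anything falls off the work surface, if the arm or the gripper's body presses on something with over 40 N, if the wrist force passes 120 N, or if a joint passes its speed limit or range.

## Working session

There is one attempt and no reset: what is moved stays moved. The work goes in short steps, Python scripts to look and compute and a tool call to move; the robot and the scene stay as the last step left them, time stands still between calls to the robot, and variables do not carry over. Pictures are saved under pics/ and viewed, and the job is handed in when it is done.

Besides the shell and the picture viewer there is one more tool, called after "Emit:" by a JSON object that holds its "api" and its "payload", one argument or row to a line. step_arm: Moves the arm, as the interface text tells. Its arguments: {"type":"object","properties":{"deltas":{"type":"array"},"squeeze":{"type":"number"}},"required":["deltas"]}

```bash
mkdir -p pics; ls; python3 - <<'E'
from rig import r
import cv2
s=r.get_state();print(s, r.grip_point_offset)
for c in("scene","top"):
    cv2.imwrite(f"pics/{c}0.png",r.camera(c)); k=r.get_calibration(c); print(c,k)
    for t in("pecan_center","cracker","nut_tray","bowl_in","walnut_a","honey_jar","ramekin"):
        for d in r.boxes_of(c,t)[:4]:
            import numpy as np
            R=np.array(k["R"]);tt=np.array(k["t"]).ravel();a=np.array(d["at"]);K=np.array(k["camera_matrix"])
            p=K@a;print(t,round(d["conf"],2),np.round(R.T@(a-tt),4),np.round(p[:2]/p[2]))
E
```

```text
pics
{'time_s': 0.0, 'joints': array([-1.24400153e+00,  1.50981928e-01,  1.43802675e+00,  1.40797945e-05,
        1.55379460e+00, -1.33996683e-01]), 'dq': array([ 0.0006033 ,  0.00048165, -0.00019099, -0.00027675,  0.00058787,
       -0.0004912 ]), 'joint_efforts': array([ 2.57118416e-03, -7.13044596e+01, -5.70868099e+01,  1.37751395e-04,
        9.13584488e-03,  8.94174207e-06]), 'eef_pos': array([ 0.25561409, -0.51488406,  0.30327986]), 'ee_rot': array([-3.14039477e+00, -1.75685414e-04,  4.60791132e-01]), 'contact_force': array([-0.10435284, -0.42593987, -0.01335092]), 'ft_torque': array([ 0.00546685, -0.00694262, -0.03914487]), 'opening': 0.08533264246079675} 0.0539
scene {'camera_matrix': array([[394.65470554,   0.        , 279.95755674],
       [  0.        , 394.65470554, 213.24080249],
       [  0.        ,   0.        ,   1.        ]]), 'R': array([[-0.73237405,  0.68079398, -0.01215757],
       [ 0.51189564,  0.53872995, -0.66912845],
       [-0.44898898, -0.49627572, -0.74304731]]), 't': array([ 0.40248813, -0.21676084,  1.25729657])}
pecan_center 0.62 [0.451  0.3239 0.0232
[... 851 characters left out ...]
 0.        ,   0.        ,   1.        ]]), 'R': array([[ 0.01678513, -0.99984093, -0.00603039],
       [-0.98967534, -0.01575525, -0.14245873],
       [ 0.14234106,  0.00835931, -0.98978237]]), 't': array([-0.07142642,  0.49213079,  0.98163782])}
cracker 0.87 [ 0.6307 -0.0023  0.0161] [255. 164.]
bowl_in 0.92 [ 0.3981 -0.1167  0.0097] [301. 259.]
bowl_in 0.79 [ 0.2415 -0.2561  0.0077] [359. 327.]
bowl_in 0.75 [ 0.4799 -0.3029  0.018 ] [379. 226.]
bowl_in 0.65 [ 0.529  -0.4845  0.0115] [452. 207.]
walnut_a 0.65 [0.549  0.3786 0.0331] [ 96. 192.]
walnut_a 0.5 [0.5762 0.3001 0.0346] [129. 182.]
honey_jar 0.86 [0.724  0.2062 0.0957] [164. 114.]
ramekin 0.59 [ 0.768  -0.2297  0.022 ] [348. 111.]
```

View pics/scene0.png

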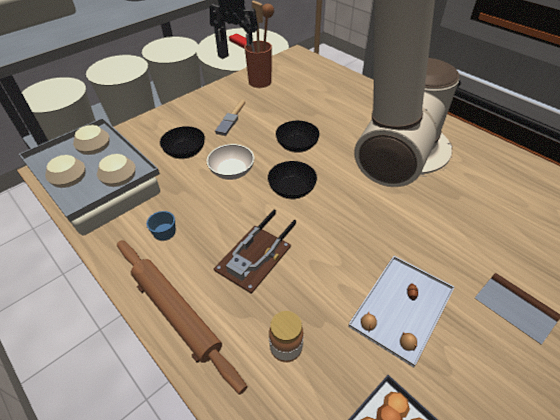

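View pics/top0.png

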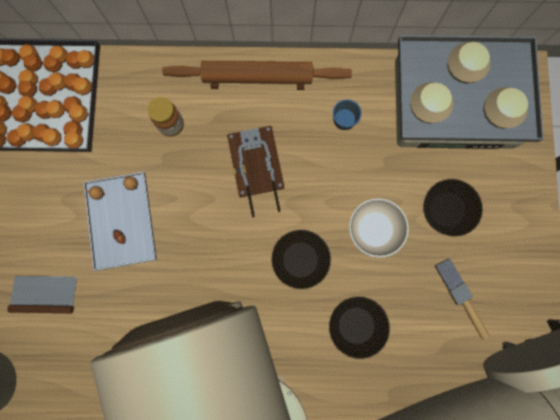

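The bowl-shaped things in the top view are the white bowl (379,226) and three black pans or bowls (301,259), (359,327), (452,207). The white one is meant. The pecan is at (119,237) and the cracker at (255,162), with its handles pointing towards the robot. I'll enlarge these to confirm.

```bash
python3 - <<'E'
import cv2,numpy as np
t=cv2.imread("pics/top0.png");s=cv2.imread("pics/scene0.png")
def c(i,x,y,w,h,W=400,H=300): return cv2.resize(i[y:y+h,x:x+w],(W,H),interpolation=cv2.INTER_CUBIC)
a=np.vstack([np.hstack([c(t,99,222,40,30),c(s,392,276,40,30)]),np.hstack([c(t,195,120,128,96),c(s,200,200,112,96)])])
cv2.imwrite("pics/crop0.png",a)
b=np.hstack([c(t,339,196,80,60),c(s,190,130,80,60)])
cv2.imwrite("pics/crop1.png",b)
E
```

```text
(no output)
```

View pics/crop0.png

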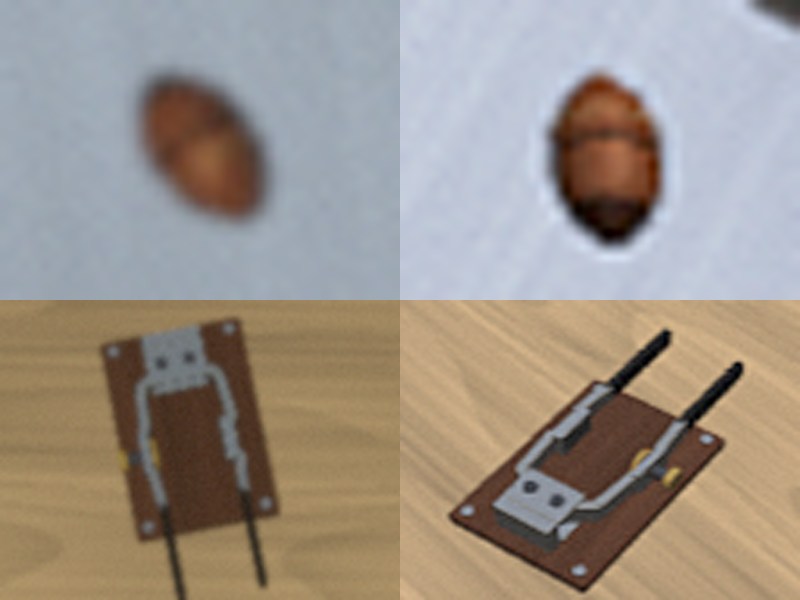

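View pics/crop1.png

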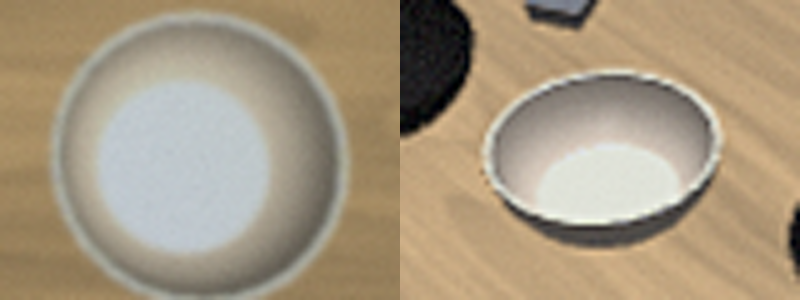

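```bash
cat > h.py <<'E'
import cv2,numpy as np
from rig import r
C={c:r.get_calibration(c) for c in("scene","top")}
def ray(c,uv,z):
    k=C[c];R=np.array(k["R"]);t=np.array(k["t"]).ravel();K=np.array(k["camera_matrix"])
    d=R.T@np.linalg.solve(K,[uv[0],uv[1],1.]);o=-R.T@t
    return o+d*(z-o[2])/d[2]
def proj(c,X):
    k=C[c];p=np.array(k["camera_matrix"])@(np.array(k["R"])@np.array(X)+np.array(k["t"]).ravel());return p[:2]/p[2]
def crop(i,x,y,w,h,f): return cv2.resize(i[y:y+h,x:x+w],(w*f,h*f),interpolation=cv2.INTER_CUBIC)
E
python3 - <<'E'
from h import *
t=cv2.imread("pics/top0.png");s=cv2.imread("pics/scene0.png")
cv2.imwrite("pics/ct.png",crop(t,222,120,72,100,6));cv2.imwrite("pics/cs.png",crop(s,208,204,96,92,6))
# pecan
for c,im,box in(("top",t,(99,222,40,30)),("scene",s,(392,276,40,30))):
    x,y,w,h=box;p=im[y:y+h,x:x+w].astype(int);m=((p[...,2]-p[...,0])>10)|(p.sum(2)<200)
    m=m.astype(np.uint8)
    n,l,st,ce=cv2.connectedComponentsWithStats(m);i=1+np.argmax(st[1:,4])
    ys,xs=np.nonzero(l==i);P=np.array([ray(c,(a+x,b+y),.015)[:2] for a,b in zip(xs,ys)])
    mu=P.mean(0);w_,v=np.linalg.eigh(np.cov(P.T));print(c,len(xs),mu,4*np.sqrt(w_),np.degrees(np.arctan2(v[1,1],v[0,1])))
# bowl rim & floor
hsv=cv2.cvtColor(t,cv2.COLOR_BGR2HSV)
x,y,w,h=339,190,80,75
p=t[y:y+h,x:x+w].astype(int);m=((p[...,2]-p[...,0]<15)&(p.min(2)>150)).astype(np.uint8)
n,l,st,ce=cv2.connectedComponentsWithStats(m)
for i in range(1,n):
    if st[i,4]>100:
        ys,xs=np.nonzero(l==i);P=np.array([ray("top",(a+x,b+y),.005)[:2] for a,b in zip(xs,ys)]);print("bowl floor?",len(xs),P.mean(0),np.ptp(P,axis=0))
def U(cx,cy): return (195+cx*128/400,120+(cy-300)*96/300)
for q in [(102,345),(237,318),(278,515),(140,540)]: print(U(*q),ray("top",U(*q),.012))
E
```

```text
top 118 [0.4447213  0.32375735] [0.02245319 0.03968993] -139.55484026243127
scene 135 [0.44441486 0.32368154] [0.0229364  0.04337401] -146.5768375625632
bowl floor? 977 [ 0.47425545 -0.29717592] [0.08372473 0.08293696]
(227.64, 134.4) [0.70577559 0.06940025 0.012     ]
(270.84000000000003, 125.76) [ 0.72990753 -0.03835663  0.012     ]
(283.96, 188.8) [ 0.56896628 -0.07374012  0.012     ]
(239.8, 196.8) [0.54728514 0.03417558 0.012     ]
```

View pics/ct.png

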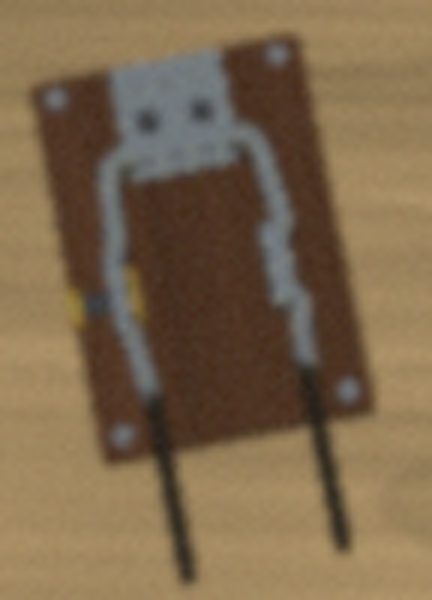

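View pics/cs.png

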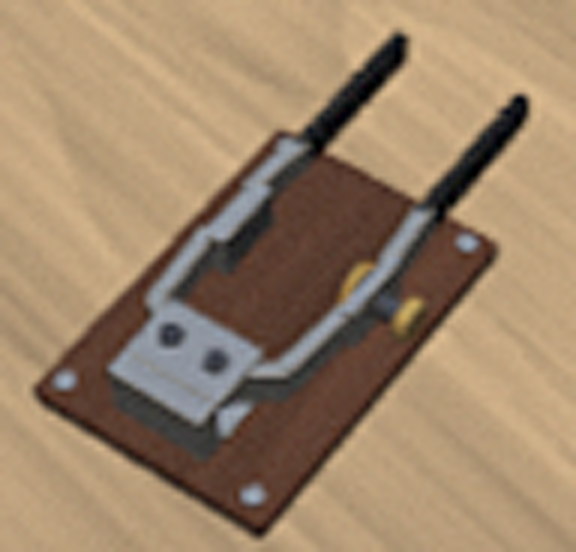

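```bash
cat > fit.py <<'E'
from h import *
from scipy.optimize import least_squares
T=lambda x,y:(222+(x+.5)/6-.5,120+(y+.5)/6-.5); S=lambda x,y:(208+(x+.5)/6-.5,204+(y+.5)/6-.5)
k=[("top",T(148,121),(66,11,40)),("top",T(203,111),(66,-11,40)),("scene",S(172,335),(66,-11,40)),("scene",S(216,361),(66,11,40)),
("top",T(188,581),(-125,31.5,19)),("top",T(343,549),(-125,-31.5,19)),("scene",S(400,36),(-125,-31.5,34)),("scene",S(520,98),(-125,31.5,34)),
("top",T(150,396),(-45,31.5,36)),("top",T(307,366),(-45,-31.5,36)),("scene",S(312,143),(-45,-31.5,36)),("scene",S(433,208),(-45,31.5,36))]
B=[("top",T(35,90),(1,1)),("top",T(297,36),(1,-1)),("top",T(374,408),(-1,-1)),("top",T(107,462),(-1,1)),
("scene",S(40,388),(1,-1)),("scene",S(262,532),(1,1)),("scene",S(497,247),(-1,1)),("scene",S(283,133),(-1,-1))]
def W(p,l): 
    c,s=np.cos(p[2]),np.sin(p[2]);x,y,z=np.array(l)/1000
    return np.array([p[0]+c*x-s*y,p[1]+s*x+c*y,z])
def f(p):
    o=[proj(c,W(p,l))-uv for c,uv,l in k]+[proj(c,W(p,(p[3]*1000+82.5*a,57.5*b,12)))-uv for c,uv,(a,b) in B]
    return np.concatenate(o)
q=least_squares(f,[.63,0,.21,0],loss="soft_l1",x_scale=[.1,.1,.1,.1])
print(q.x,np.round(q.fun.reshape(-1,2),1).tolist())
for c in("top","scene"):
    kk=[a for a in k if a[0]==c];bb=[a for a in B if a[0]==c];k0,B0=k,B;k,B=kk,bb
    print(c,least_squares(f,[.63,0,.21,0],loss="soft_l1").x);k,B=k0,B0
np.save("crk.npy",q.x)
p=q.x
im=[]
for c,(x,y,w,h) in(("top",(222,120,72,100)),("scene",(208,204,96,92))):
    i=crop(cv2.imread(f"pics/{c}0.png"),x,y,w,h,4)
    for l in [(0,-24.5,25),(0,24.5,25),(0,0,12),(-17,-24.5,37),(17,-24.5,37),(12.5,26,37),(-12.5,26,37),(66,11,40),(-125,31.5,36)]:
        u=proj(c,W(p,l));cv2.circle(i,(int((u[0]-x+.5)*4),int((u[1]-y+.5)*4)),2,(0,255,0),-1)
    im.append(cv2.copyMakeBorder(i,0,400-i.shape[0],0,0,cv2.BORDER_CONSTANT))
cv2.imwrite("pics/fit.png",np.hstack(im))
E
python3 fit.py
```

```text
[ 0.62196639 -0.00408109  0.2192001   0.01822394] [[-0.5, -0.3], [-0.8, -0.4], [-0.4, 0.6], [-0.3, 0.6], [0.3, 2.1], [-0.0, 2.2], [1.4, -1.5], [1.6, -1.7], [-0.3, -0.4], [-0.7, -0.5], [-2.2, -0.4], [-1.7, -0.2], [-1.6, -1.0], [-0.2, -0.9], [0.2, 0.1], [-1.2, 0.4], [-1.8, -0.5], [-0.3, -0.7], [0.7, -1.2], [-0.5, -1.8]]
top [ 0.62228799 -0.00515149  0.21509969  0.01702011]
scene [ 0.62173977 -0.0021821   0.21678436  0.0195407 ]
```

View pics/fit.png

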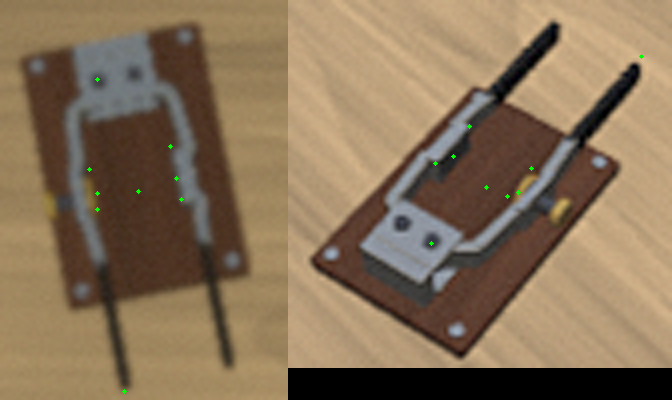

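```bash
cat >> h.py <<'E'
def go(x,y,z,yaw_deg):
    s=r.get_state();p=s["eef_pos"];ro=s["ee_rot"]
    from scipy.spatial.transform import Rotation as Ro
    R=Ro.from_euler("xyz",ro);T=Ro.from_euler("xyz",[np.pi,0,np.radians(yaw_deg)])
    print("t",round(s["time_s"],2),"d mm",np.round(R.inv().apply(np.array([x,y,z])-p)*1000,1),"rot",np.round((R.inv()*T).as_rotvec(),4),"F",np.round(s["contact_force"],1),"op",round(s["opening"]*1000,2),"pos",np.round(p,4),"yaw",round(np.degrees(ro[2]),2))
E
python3 - <<'E'
from h import *
go(.4445,.3237,.2,37)
E
```

```text
t 0.8 d mm [ 542.1 -667.2  104. ] rot [-0.     -0.     -0.1849] F [-0.4  0.5 -0.6] op 85.5 pos [ 0.2557 -0.515   0.3039] yaw 26.4
```

Emit:
{"api": "step_arm", "payload": {
  "deltas": [
    [[542, -667, 104, 0, 0, -0.185, 24], [542, -667, 104, 0, 0, -0.185, 24], [542, -667, 104, 0, 0, -0.185, 24], [542, -667, 104, 0, 0, -0.185, 24], [542, -667, 104, 0, 0, -0.185, 24], [542, -667, 104, 0, 0, -0.185, 24], [542, -667, 104, 0, 0, -0.185, 24], [542, -667, 104, 0, 0, -0.185, 24], [542, -667, 104, 0, 0, -0.185, 24], [542, -667, 104, 0, 0, -0.185, 24]]
  ],
  "squeeze": 20
}}

```text
time_s: 1.63
eef_pos: [0.3463, -0.1096, 0.2539]
ee_rot: [3.141, -0.001, 0.645]
contact_force: [2.1, -0.8, 0.6]
opening: 0.0237
```

```bash
python3 - <<'E'
from h import *
print(r.grip_point_offset); go(.4445,.3237,.2,37)
cv2.imwrite("pics/s1.png",r.camera("scene"))
E
```

```text
0.0539
t 1.63 d mm [ 339.  -287.3   53.8] rot [ 0.001  -0.0005 -0.0007] F [ 2.1 -0.8  0.6] op 23.68 pos [ 0.3463 -0.1096  0.2539] yaw 36.96
```

View pics/s1.png

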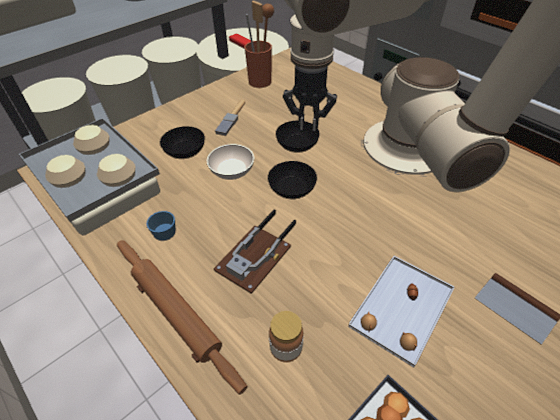

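The gripper, partly closed, is at about (312,105), clear of everything. I'll measure the fingertip distance from it.

```bash
python3 - <<'E'
from h import *
s=r.get_state();p=s["eef_pos"]
i=crop(cv2.imread("pics/s1.png"),275,60,80,80,7)
yaw=s["ee_rot"][2];ty=np.array([np.sin(yaw),-np.cos(yaw),0])
for d in(54,73,83):
  for sg in(-1,1):
    u=proj("scene",p+[0,0,-d/1000]+sg*.012*ty);print(d,u)
    cv2.circle(i,(int((u[0]-275+.5)*7),int((u[1]-60+.5)*7)),3,(0,0,255) if d==73 else (0,255,0),-1)
cv2.imwrite("pics/s1c.png",i)
E
```

```text
54 [314.30570745 124.18781318]
54 [304.9286816  123.33305988]
73 [313.91862123 130.3561102 ]
73 [304.67247775 129.49535987]
83 [313.71917597 133.53431067]
83 [304.54046119 132.67066606]
```

View pics/s1c.png

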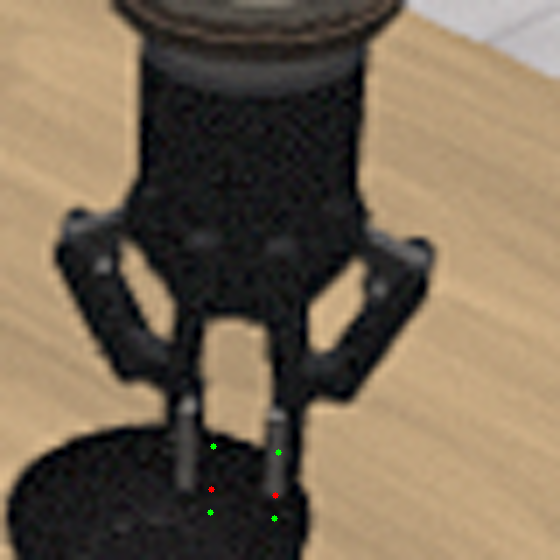

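Emit:
{"api": "step_arm", "payload": {
  "deltas": [
    [[339, -287, 70, 0, 0, 0, 60], [339, -287, 70, 0, 0, 0, 60], [339, -287, 70, 0, 0, 0, 60], [339, -287, 70, 0, 0, 0, 60], [339, -287, 70, 0, 0, 0, 60], [339, -287, 70, 0, 0, 0, 60], [339, -287, 70, 0, 0, 0, 60], [339, -287, 70, 0, 0, 0, 60], [339, -287, 70, 0, 0, 0, 60], [339, -287, 70, 0, 0, 0, 60]]
  ]
}}

```text
time_s: 2.52
eef_pos: [0.4365, 0.2886, 0.1893]
ee_rot: [3.142, -0.0, 0.646]
contact_force: [1.9, -1.0, -0.6]
opening: 0.0599
```

```bash
python3 - <<'E'
from h import *
go(.4445,.3237,.0775,37)
E
```

```text
t 2.52 d mm [ 27.5 -23.2 111.8] rot [ 0.     -0.0005  0.0006] F [ 1.9 -1.  -0.6] op 59.91 pos [0.4365 0.2886 0.1893] yaw 37.03
```

Emit:
{"api": "step_arm", "payload": {
  "deltas": [
    [[26, -22, 30, 0, 0, 0, 60], [26, -22, 60, 0, 0, 0, 60], [26, -22, 60, 0, 0, 0, 60], [26, -22, 60, 0, 0, 0, 60], [26, -22, 60, 0, 0, 0, 60], [26, -22, 60, 0, 0, 0, 60], [26, -22, 60, 0, 0, 0, 60], [26, -22, 60, 0, 0, 0, 60], [26, -22, 60, 0, 0, 0, 60], [26, -22, 60, 0, 0, 0, 60]]
  ]
}}

```text
time_s: 3.35
eef_pos: [0.4442, 0.3193, 0.1302]
ee_rot: [3.142, -0.001, 0.645]
contact_force: [0.4, 0.4, 0.1]
opening: 0.0601
```

```bash
python3 - <<'E'
from h import *
go(.4445,.3237,.0775,37)
cv2.imwrite("pics/s2.png",crop(r.camera("scene"),360,230,100,75,8))
E
```

```text
t 3.35 d mm [ 2.8 -3.3 52.7] rot [ 0.     -0.0008 -0.0003] F [0.4 0.4 0.1] op 60.15 pos [0.4442 0.3193 0.1302] yaw 36.98
```

View pics/s2.png

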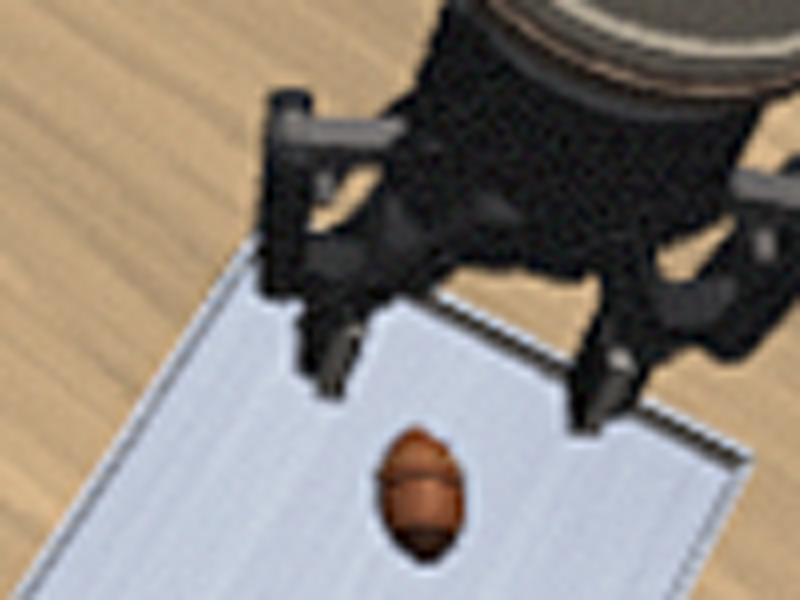

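The open fingers straddle the pecan, which is at crop position (420,495). I'll descend and close.

Emit:
{"api": "step_arm", "payload": {
  "deltas": [
    [[2.5, -3, 25, 0, 0, 0, 60], [2.5, -3, 42, 0, 0, 0, 60], [2.5, -3, 52, 0, 0, 0, 60], [2.5, -3, 52.5, 0, 0, 0, 60], [2.5, -3, 52.5, 0, 0, 0, 45], [2.5, -3, 52.5, 0, 0, 0, 30], [2.5, -3, 52.5, 0, 0, 0, 15], [2.5, -3, 52.5, 0, 0, 0, 15], [2.5, -3, 52.5, 0, 0, 0, 15], [2.5, -3, 52.5, 0, 0, 0, 15]]
  ],
  "squeeze": 25
}}

```text
time_s: 4.23
eef_pos: [0.4447, 0.3236, 0.0783]
ee_rot: [3.141, -0.002, 0.646]
contact_force: [-0.8, -0.4, 7.2]
opening: 0.0235
```

```bash
python3 - <<'E'
from h import *
go(.4445,.3237,.0775,37)
cv2.imwrite("pics/s3.png",crop(r.camera("scene"),360,230,100,75,8))
E
```

```text
t 4.23 d mm [-0.1 -0.2  0.8] rot [ 0.0002 -0.0018  0.    ] F [-0.8 -0.4  7.2] op 23.45 pos [0.4447 0.3236 0.0783] yaw 37.0
```

View pics/s3.png

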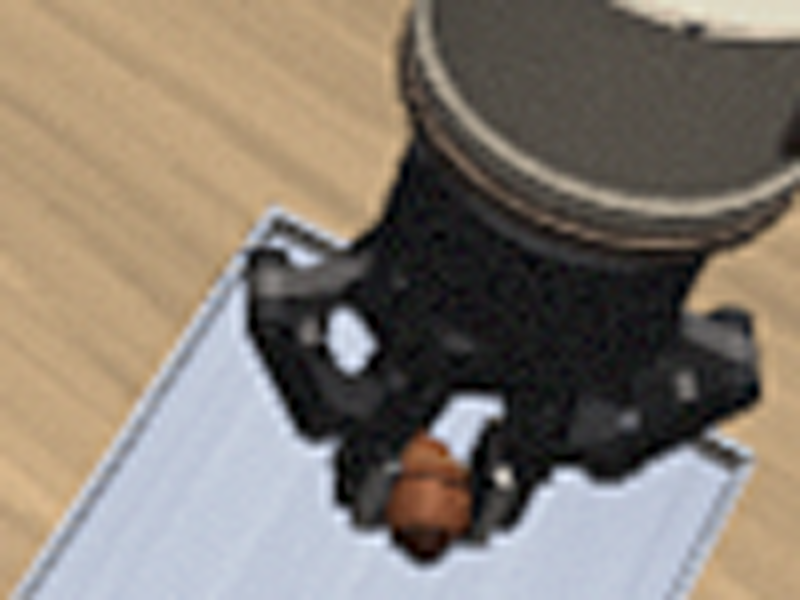

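Pecan gripped at 23.5 mm. I'll lift it and move towards the cracker. First I'll recheck the jaw face positions on the stored picture.

```bash
python3 - <<'E'
from h import *
p=np.load("crk.npy");p[2]=.217
def W(l): 
    c,s=np.cos(p[2]),np.sin(p[2]);x,y,z=np.array(l)/1000
    return np.array([p[0]+c*x-s*y,p[1]+s*x+c*y,z])
t=cv2.imread("pics/top0.png");X,Y,w,h,f=228,150,50,36,16
i=crop(t,X,Y,w,h,f)
for l in [(-17,-24.5,37),(17,-24.5,37),(12.5,25.5,25),(-12.5,25.5,25),(0,25.5,37),(0,0,12)]:
    u=proj("top",W(l));cv2.circle(i,(int((u[0]-X+.5)*f),int((u[1]-Y+.5)*f)),3,(0,255,0),-1)
cv2.imwrite("pics/jaw.png",i)
go(.4445,.3237,.20,37)
E
```

```text
t 4.28 d mm [ 1.000e-01 -2.000e-01 -1.217e+02] rot [ 0.0002 -0.0019  0.    ] F [-0.4 -1.   7.5] op 23.45 pos [0.4448 0.3236 0.0783] yaw 37.0
```

View pics/jaw.png

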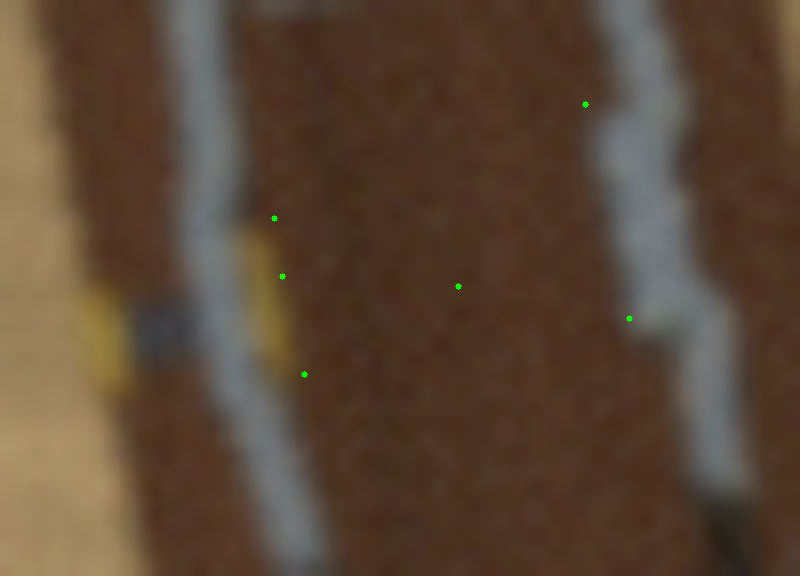

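Emit:
{"api": "step_arm", "payload": {
  "deltas": [
    [[0, 0, -8, 0, 0, 0, 15], [0, 0, -30, 0, 0, 0, 15], [0, 0, -70, 0, 0, 0, 15], [0, 0, -100, 0, 0, 0, 15], [0, 0, -120, 0, 0, 0, 15], [0, 0, -120, 0, 0, 0, 15], [0, 0, -120, 0, 0, 0, 15], [0, 0, -120, 0, 0, 0, 15], [0, 0, -120, 0, 0, 0, 15], [0, 0, -120, 0, 0, 0, 15]]
  ]
}}

```text
time_s: 5.12
eef_pos: [0.444, 0.3232, 0.1962]
ee_rot: [-3.141, 0.002, 0.646]
contact_force: [0.3, 0.4, -0.5]
opening: 0.0237
```

```bash
python3 - <<'E'
from h import *
go(.6210,-.004,.20,102.4)
cv2.imwrite("pics/s4.png",crop(r.camera("scene"),360,180,100,75,8))
E
```

```text
t 5.12 d mm [-55.5 367.8  -3.9] rot [-0.0013  0.0013 -1.1415] F [ 0.3  0.4 -0.5] op 23.66 pos [0.444  0.3232 0.1962] yaw 37.0
```

View pics/s4.png

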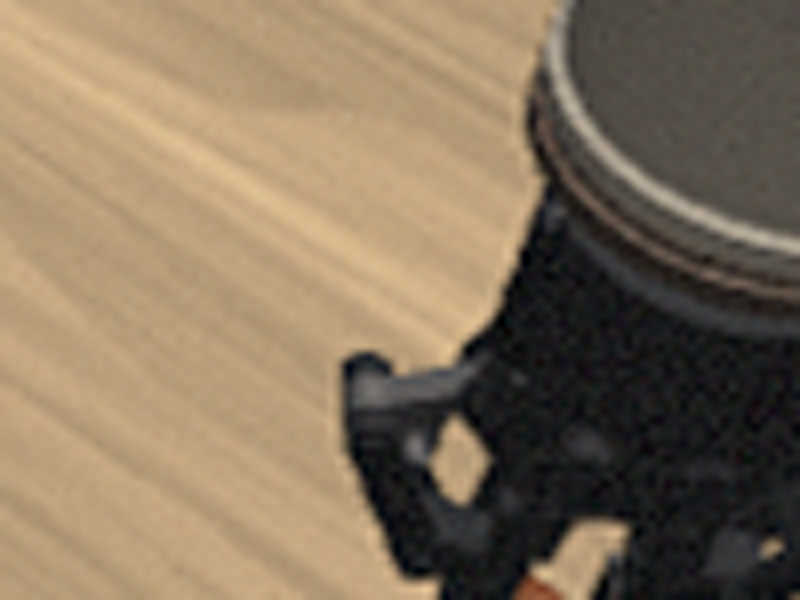

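Emit:
{"api": "step_arm", "payload": {
  "deltas": [
    [[-56, 367, -4, 0, 0, -1.141, 15], [-56, 367, -4, 0, 0, -1.141, 15], [-56, 367, -4, 0, 0, -1.141, 15], [-56, 367, -4, 0, 0, -1.141, 15], [-56, 367, -4, 0, 0, -1.141, 15], [-56, 367, -4, 0, 0, -1.141, 15], [-56, 367, -4, 0, 0, -1.141, 15], [-56, 367, -4, 0, 0, -1.141, 15], [-56, 367, -4, 0, 0, -1.141, 15], [-56, 367, -4, 0, 0, -1.141, 15]]
  ]
}}

```text
time_s: 6.0
eef_pos: [0.6211, -0.0058, 0.2005]
ee_rot: [-3.141, -0.0, 1.785]
contact_force: [0.2, 1.0, -0.3]
opening: 0.0238
```

```bash
python3 - <<'E'
from h import *
go(.6201,-.0037,.13,102.4)
E
```

```text
t 6.0 d mm [ 2.2 -0.4 70.5] rot [-0.0008 -0.0002 -0.0018] F [ 0.2  1.  -0.3] op 23.81 pos [ 0.6211 -0.0058  0.2005] yaw 102.29
```

Emit:
{"api": "step_arm", "payload": {
  "deltas": [
    [[0.5, 0, 30, 0, 0, -0.002, 15], [0.5, 0, 66, 0, 0, -0.002, 15], [0.5, 0, 66, 0, 0, -0.002, 15], [0.5, 0, 66, 0, 0, -0.002, 15], [0.5, 0, 66, 0, 0, -0.002, 15], [0.5, 0, 66, 0, 0, -0.002, 15], [0.5, 0, 66, 0, 0, -0.002, 15], [0.5, 0, 66, 0, 0, -0.002, 15], [0.5, 0, 66, 0, 0, -0.002, 15], [0.5, 0, 66, 0, 0, -0.002, 15]]
  ]
}}

```text
time_s: 6.83
eef_pos: [0.6204, -0.0028, 0.1356]
ee_rot: [3.141, 0.0, 1.782]
contact_force: [-0.3, -0.9, -0.6]
opening: 0.0234
```

```bash
python3 - <<'E'
from h import *
go(.6201,-.0037,.088,102.4)
a=r.camera("scene");b=r.camera("top");cv2.imwrite("pics/s5f.png",a);cv2.imwrite("pics/t5f.png",b)
A=crop(a,208,190,96,100,4);B=crop(b,215,90,96,100,4)
cv2.imwrite("pics/s5.png",np.hstack([A,B]))
E
```

```text
t 6.83 d mm [-0.8 -0.5 47.6] rot [ 0.0006  0.0001 -0.0049] F [-0.3 -0.9 -0.6] op 23.38 pos [ 0.6204 -0.0028  0.1356] yaw 102.12
```

View pics/s5.png

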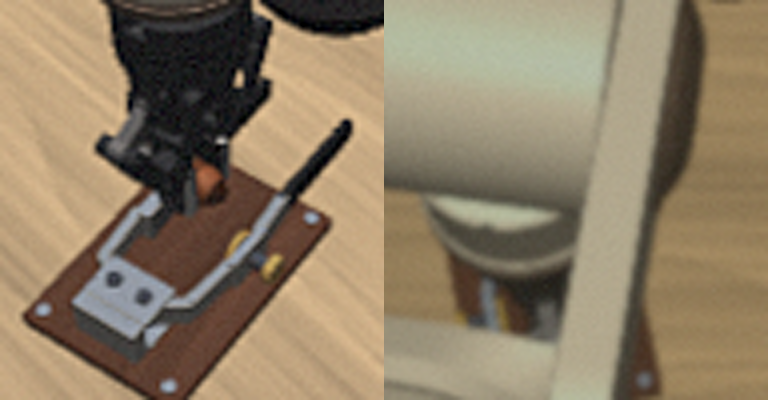

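Emit:
{"api": "step_arm", "payload": {
  "deltas": [
    [[-0.8, -0.5, 10, 0, 0, -0.005, 15], [-0.8, -0.5, 20, 0, 0, -0.005, 15], [-0.8, -0.5, 28, 0, 0, -0.005, 15], [-0.8, -0.5, 34, 0, 0, -0.005, 15], [-0.8, -0.5, 38, 0, 0, -0.005, 15], [-0.8, -0.5, 38, 0, 0, -0.005, 15], [-0.8, -0.5, 38, 0, 0, -0.005, 15], [-0.8, -0.5, 38, 0, 0, -0.005, 15], [-0.8, -0.5, 38, 0, 0, -0.005, 15], [-0.8, -0.5, 38, 0, 0, -0.005, 15]]
  ]
}}

```text
time_s: 7.77
eef_pos: [0.6202, -0.0038, 0.0975]
ee_rot: [3.141, 0.0, 1.787]
contact_force: [-0.5, -0.7, -0.7]
opening: 0.0236
```

```bash
python3 - <<'E'
from h import *
go(.6201,-.0037,.088,102.4)
a=r.camera("scene");cv2.imwrite("pics/s6f.png",a)
cv2.imwrite("pics/s6.png",crop(a,208,200,96,84,8))
E
```

```text
t 7.77 d mm [ 0.1 -0.   9.5] rot [ 0.0006  0.0001 -0.    ] F [-0.5 -0.7 -0.7] op 23.55 pos [ 0.6202 -0.0038  0.0975] yaw 102.4
```

View pics/s6.png

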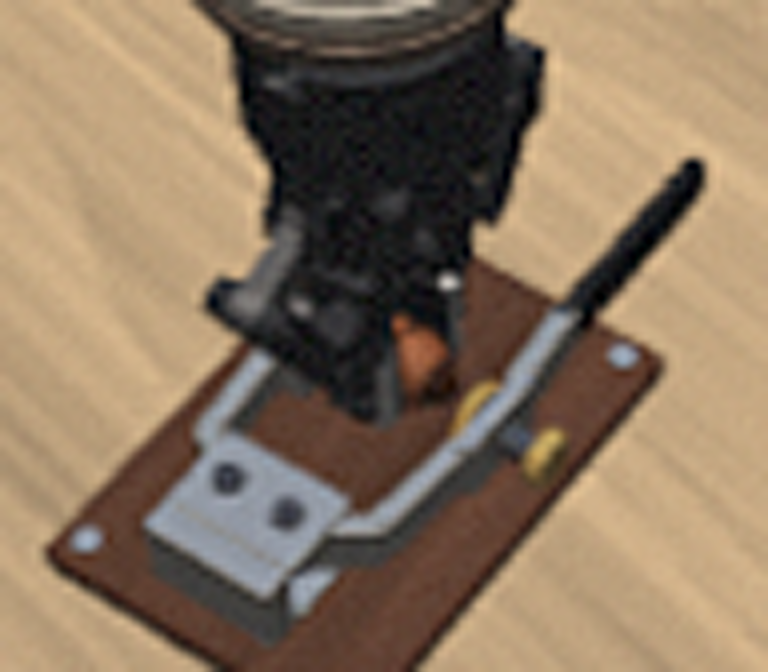

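No contact so far. The pecan's black tip (445,385) points at the brass anvil (480,410). I'll lower it to the base and let go.

Emit:
{"api": "step_arm", "payload": {
  "deltas": [
    [[0, 0, 4, 0, 0, 0, 15], [0, 0, 7, 0, 0, 0, 15], [0, 0, 9, 0, 0, 0, 15], [0, 0, 9, 0, 0, 0, 15], [0, 0, 9, 0, 0, 0, 15], [0, 0, 9, 0, 0, 0, 24], [0, 0, 9, 0, 0, 0, 26], [0, 0, 9, 0, 0, 0, 28], [0, 0, 9, 0, 0, 0, 32], [0, 0, 9, 0, 0, 0, 36]]
  ]
}}

```text
time_s: 8.65
eef_pos: [0.62, -0.0038, 0.0881]
ee_rot: [3.142, -0.0, 1.787]
contact_force: [-0.7, -0.7, 0.4]
opening: 0.036
```

```bash
python3 - <<'E'
from h import *
go(.6201,-.0037,.0885,102.4)
a=r.camera("scene");cv2.imwrite("pics/s7f.png",a)
cv2.imwrite("pics/s7.png",crop(a,208,200,96,84,8))
E
```

```text
t 8.65 d mm [ 0.1  0.1 -0.4] rot [ 0.0001 -0.0001  0.    ] F [-0.7 -0.7  0.4] op 35.98 pos [ 0.62   -0.0038  0.0881] yaw 102.4
```

View pics/s7.png

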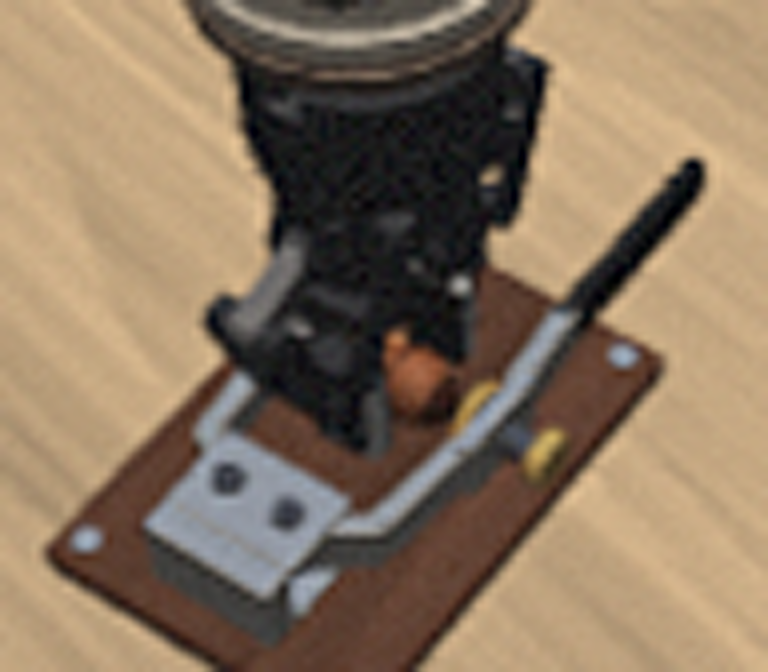

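Released: the pecan lies crosswise between the jaws (420,385). I'll lift straight up.

Emit:
{"api": "step_arm", "payload": {
  "deltas": [
    [[0, 0, 0, 0, 0, 0, 40], [0, 0, 0, 0, 0, 0, 40], [0, 0, -10, 0, 0, 0, 40], [0, 0, -30, 0, 0, 0, 40], [0, 0, -60, 0, 0, 0, 40], [0, 0, -80, 0, 0, 0, 60], [0, 0, -80, 0, 0, 0.12, 85], [0, 0, -80, 0, 0, 0.24, 85], [0, 0, -80, 0, 0, 0.36, 85], [0, 0, -80, 0, 0, 0.48, 85]]
  ]
}}

```text
time_s: 9.53
eef_pos: [0.62, -0.0038, 0.1691]
ee_rot: [3.141, -0.0, 1.301]
contact_force: [-0.3, -1.1, -0.0]
opening: 0.0855
```

```bash
python3 - <<'E'
from h import *
go(.5517,-.0187,.17,12.4)
a=r.camera("scene");cv2.imwrite("pics/s8f.png",a)
cv2.imwrite("pics/s8.png",crop(a,208,200,96,84,8))
E
```

```text
t 9.53 d mm [-32.6 -61.9  -0.9] rot [ 6.0000e-04 -6.0000e-04  1.0849e+00] F [-0.3 -1.1 -0. ] op 85.47 pos [ 0.62   -0.0038  0.1691] yaw 74.56
```

View pics/s8.png

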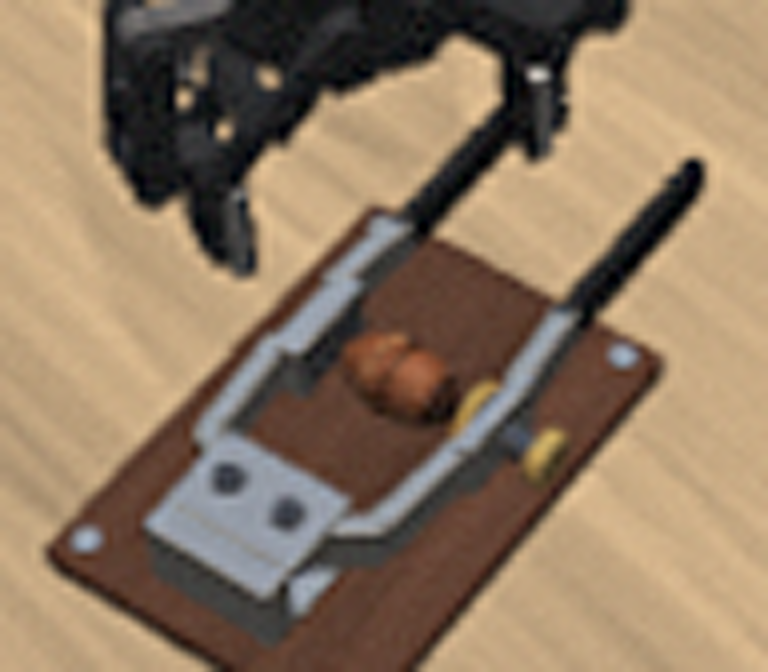

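The pecan (400,378) lies lengthwise from the flat jaw to the brass anvil (480,408). Next I'll go to the handles.

Emit:
{"api": "step_arm", "payload": {
  "deltas": [
    [[-33, -62, -1, 0, 0, 1.085, 85], [-33, -62, -1, 0, 0, 1.085, 85], [-33, -62, -1, 0, 0, 1.085, 85], [-33, -62, -1, 0, 0, 1.085, 85], [-33, -62, -1, 0, 0, 1.085, 85], [-33, -62, -1, 0, 0, 1.085, 85], [-33, -62, -1, 0, 0, 1.085, 85], [-33, -62, -1, 0, 0, 1.085, 85], [-33, -62, -1, 0, 0, 1.085, 85], [-33, -62, -1, 0, 0, 1.085, 85]]
  ]
}}

```text
time_s: 10.42
eef_pos: [0.5516, -0.0195, 0.1697]
ee_rot: [3.141, -0.0, 0.221]
contact_force: [-0.5, -0.1, 0.6]
opening: 0.0854
```

```bash
python3 - <<'E'
from h import *
go(.5517,-.0187,.088,12.4)
a=r.camera("scene");cv2.imwrite("pics/s9.png",crop(a,208,180,96,84,8))
E
```

```text
t 10.42 d mm [ 0.3 -0.8 81.7] rot [ 0.0001 -0.0005  0.0041] F [-0.5 -0.1  0.6] op 85.37 pos [ 0.5516 -0.0195  0.1697] yaw 12.64
```

View pics/s9.png

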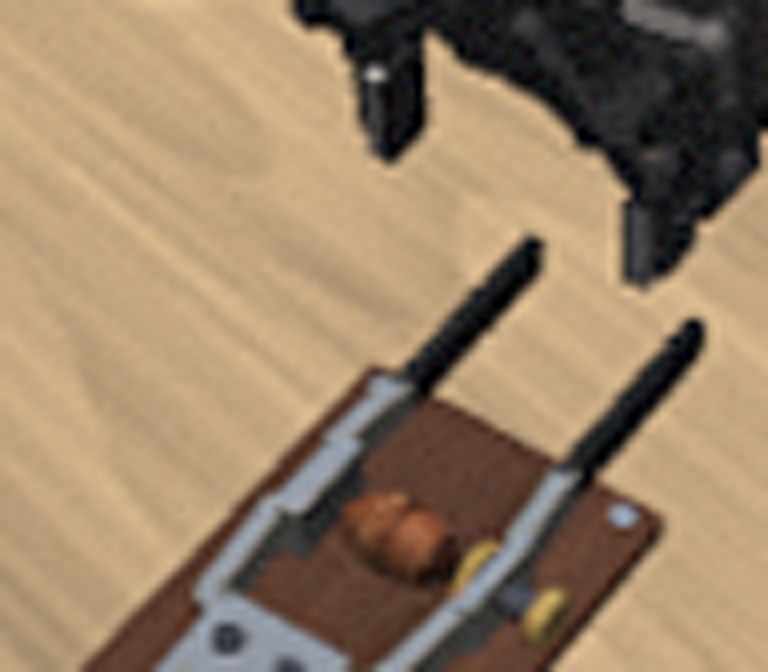

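Emit:
{"api": "step_arm", "payload": {
  "deltas": [
    [[0.3, -0.4, 30, 0, 0, 0.004, 85], [0.3, -0.4, 50, 0, 0, 0.004, 85], [0.3, -0.4, 60, 0, 0, 0.004, 85], [0.3, -0.4, 70, 0, 0, 0.004, 85], [0.3, -0.4, 78, 0, 0, 0.004, 85], [0.3, -0.4, 81, 0, 0, 0.004, 85], [0.3, -0.4, 81.5, 0, 0, 0.004, 85], [0.3, -0.4, 81.5, 0, 0, 0.004, 80], [0.3, -0.4, 81.5, 0, 0, 0.004, 75], [0.3, -0.4, 81.5, 0, 0, 0.004, 72]]
  ],
  "squeeze": 20
}}

```text
time_s: 11.3
eef_pos: [0.552, -0.0191, 0.0883]
ee_rot: [3.141, -0.001, 0.218]
contact_force: [-0.2, 0.4, 0.2]
opening: 0.0721
```

```bash
python3 - <<'E'
from h import *
go(.5517,-.0187,.088,12.4)
a=r.camera("scene");cv2.imwrite("pics/s10.png",crop(a,208,180,96,84,8))
E
```

```text
t 11.3 d mm [-0.2 -0.4  0.3] rot [ 0.0003 -0.0009  0.002 ] F [-0.2  0.4  0.2] op 72.13 pos [ 0.552  -0.0191  0.0883] yaw 12.51
```

View pics/s10.png

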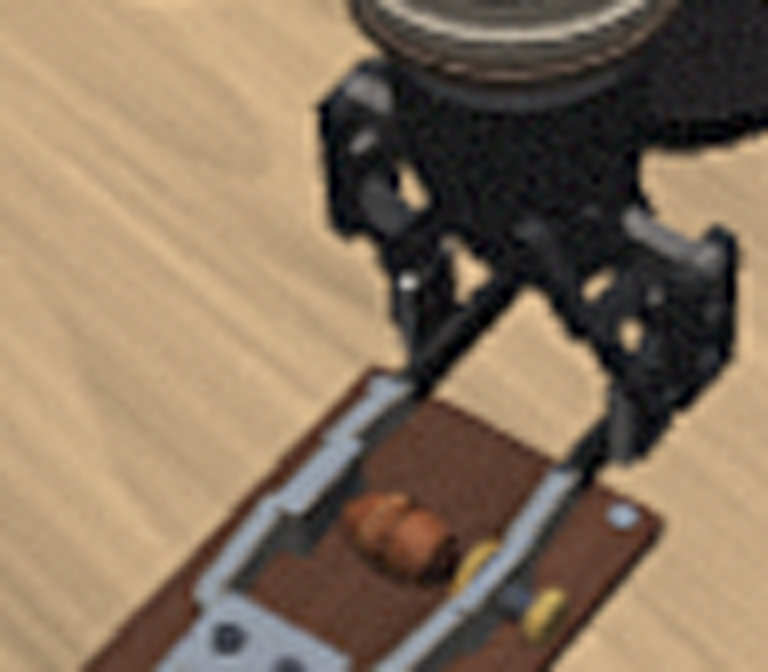

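Both fingers are outside the grips. I'll close in stages, watching the opening.

Emit:
{"api": "step_arm", "payload": {
  "deltas": [
    [[0, 0, 0, 0, 0, 0, 70], [0, 0, 0, 0, 0, 0, 68.5], [0, 0, 0, 0, 0, 0, 67], [0, 0, 0, 0, 0, 0, 65.5], [0, 0, 0, 0, 0, 0, 64], [0, 0, 0, 0, 0, 0, 62.5], [0, 0, 0, 0, 0, 0, 61], [0, 0, 0, 0, 0, 0, 60], [0, 0, 0, 0, 0, 0, 59], [0, 0, 0, 0, 0, 0, 58]]
  ]
}}

```text
time_s: 12.18
eef_pos: [0.5517, -0.0191, 0.0876]
ee_rot: [-3.141, 0.0, 0.218]
contact_force: [-1.3, 0.5, 0.5]
opening: 0.058
```

```bash
python3 - <<'E'
from h import *
go(.5517,-.0187,.088,12.4)
a=r.camera("scene");cv2.imwrite("pics/s11.png",crop(a,208,200,96,84,8))
E
```

```text
t 12.18 d mm [ 0.  -0.4 -0.4] rot [-0.0001  0.      0.0017] F [-1.3  0.5  0.5] op 58.0 pos [ 0.5517 -0.0191  0.0876] yaw 12.5
```

View pics/s11.png

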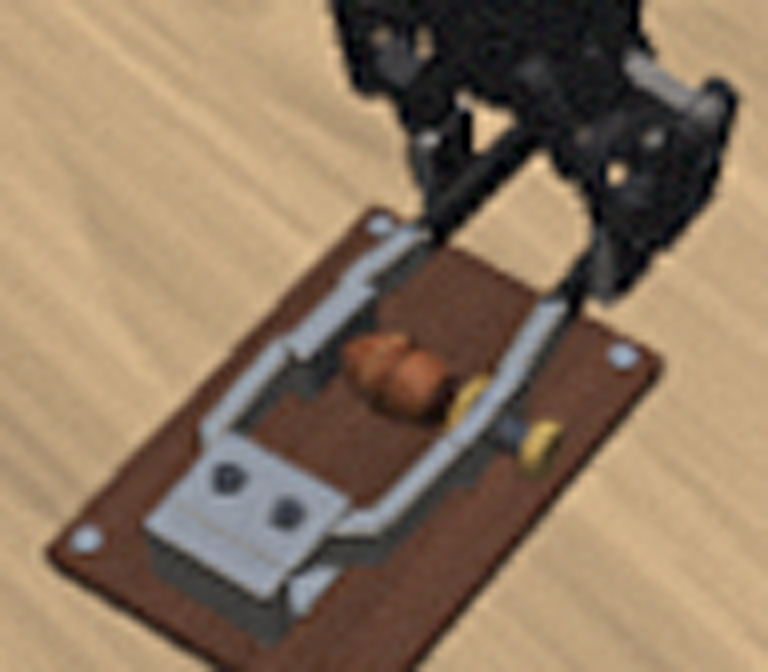

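Emit:
{"api": "step_arm", "payload": {
  "deltas": [
    [[0, 0, 0, 0, 0, 0, 57.5], [0, 0, 0, 0, 0, 0, 57], [0, 0, 0, 0, 0, 0, 56.6], [0, 0, 0, 0, 0, 0, 56.2], [0, 0, 0, 0, 0, 0, 55.8], [0, 0, 0, 0, 0, 0, 55.4], [0, 0, 0, 0, 0, 0, 55], [0, 0, 0, 0, 0, 0, 54.6], [0, 0, 0, 0, 0, 0, 54.2], [0, 0, 0, 0, 0, 0, 54]]
  ]
}}

```text
time_s: 13.07
eef_pos: [0.5517, -0.019, 0.0876]
ee_rot: [-3.141, 0.0, 0.218]
contact_force: [-0.4, -0.3, 1.6]
opening: 0.0537
```

```bash
python3 - <<'E'
from h import *
go(.5517,-.0187,.088,12.4)
a=r.camera("scene");cv2.imwrite("pics/s12.png",crop(a,208,200,96,84,8))
E
```

```text
t 13.07 d mm [ 0.1 -0.3 -0.4] rot [-0.0001  0.0001  0.0018] F [-0.4 -0.3  1.6] op 53.69 pos [ 0.5517 -0.019   0.0876] yaw 12.5
```

View pics/s12.png

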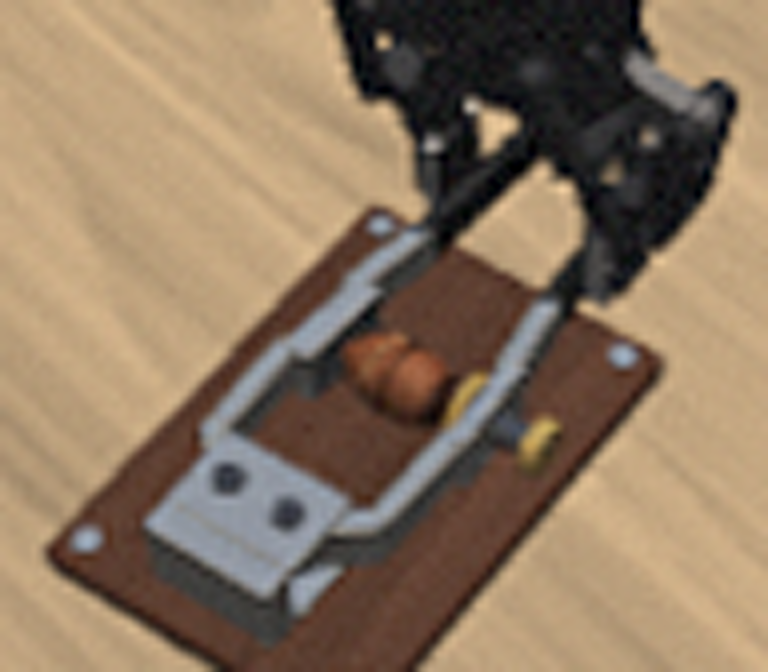

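Emit:
{"api": "step_arm", "payload": {
  "deltas": [
    [[0, 0, 0, 0, 0, 0, 53.8], [0, 0, 0, 0, 0, 0, 53.6], [0, 0, 0, 0, 0, 0, 53.4], [0, 0, 0, 0, 0, 0, 53.2], [0, 0, 0, 0, 0, 0, 53], [0, 0, 0, 0, 0, 0, 52.8], [0, 0, 0, 0, 0, 0, 52.6], [0, 0, 0, 0, 0, 0, 52.4], [0, 0, 0, 0, 0, 0, 52.2], [0, 0, 0, 0, 0, 0, 52]]
  ]
}}

```text
time_s: 13.95
eef_pos: [0.5517, -0.019, 0.0876]
ee_rot: [-3.141, -0.0, 0.218]
contact_force: [-0.5, 0.0, 1.2]
opening: 0.0516
```

```bash
cat > rd.py <<'E'
from h import *
import sys
o=[];F=[]
for i in range(4):
    s=r.get_state();o.append(round(s["opening"]*1000,2));F.append(s["contact_force"]);a=r.camera("scene")
print(round(s["time_s"],2),o,np.round(np.mean(F,0),1),np.round(s["joint_efforts"],1))
cv2.imwrite(f"pics/{sys.argv[1]}.png",crop(a,228,215,56,48,12)); cv2.imwrite(f"pics/{sys.argv[1]}f.png",a)
E
python3 rd.py s13
```

```text
14.1 [51.6, 51.94, 51.71, 52.47] [-1.  -0.3  1.2] [  0.2 -72.7 -47.5   0.1  -0.1  -0. ]
```

View pics/s13.png

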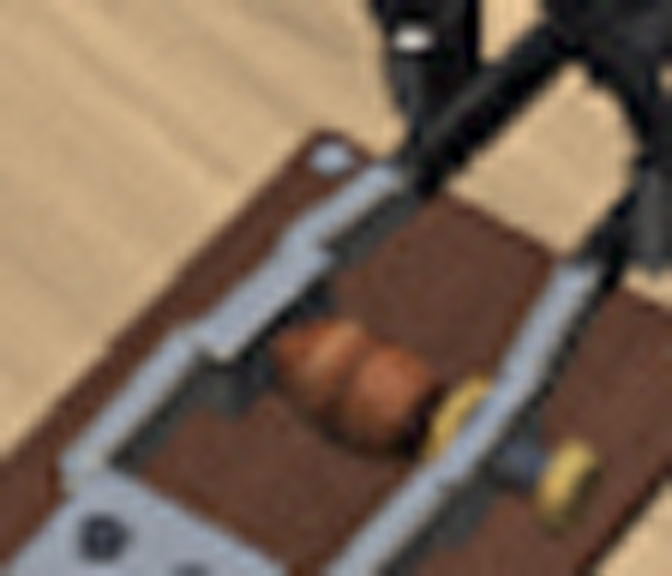

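Emit:
{"api": "step_arm", "payload": {
  "deltas": [
    [[0, 0, 0, 0, 0, 0, 51.8], [0, 0, 0, 0, 0, 0, 51.6], [0, 0, 0, 0, 0, 0, 51.4], [0, 0, 0, 0, 0, 0, 51.2], [0, 0, 0, 0, 0, 0, 51], [0, 0, 0, 0, 0, 0, 51], [0, 0, 0, 0, 0, 0, 51], [0, 0, 0, 0, 0, 0, 51], [0, 0, 0, 0, 0, 0, 51], [0, 0, 0, 0, 0, 0, 51]]
  ]
}}

```text
time_s: 14.98
eef_pos: [0.5518, -0.0191, 0.0876]
ee_rot: [-3.141, -0.0, 0.218]
contact_force: [-0.6, -1.0, 0.9]
opening: 0.0513
```

```bash
sed -i 's/range(4)/range(8)/; s/^print(/print(round(np.mean(o),2),/' rd.py; python3 rd.py s14
```

```text
51.16 15.33 [51.33, 50.94, 51.45, 51.11, 51.39, 51.08, 51.07, 50.95] [-0.4 -0.1  1.3] [  0.2 -72.7 -47.5   0.1  -0.1  -0. ]
```

View pics/s14.png

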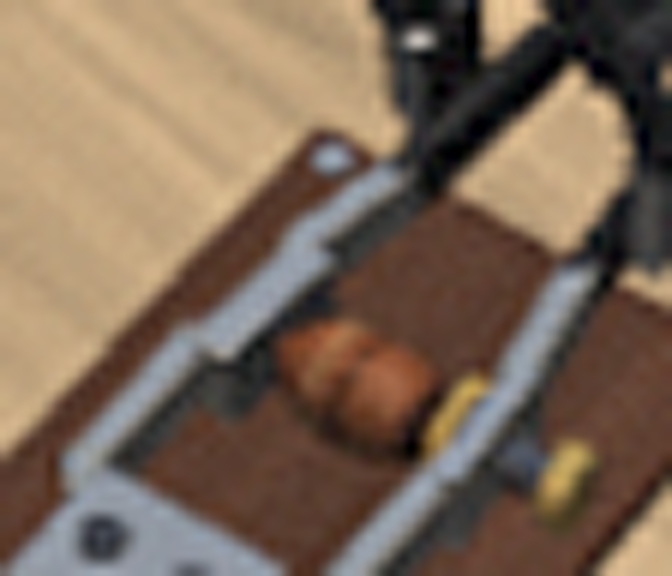

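Emit:
{"api": "step_arm", "payload": {
  "deltas": [
    [[0, 0, 0, 0, 0, 0, 50.8], [0, 0, 0, 0, 0, 0, 50.6], [0, 0, 0, 0, 0, 0, 50.4], [0, 0, 0, 0, 0, 0, 50.2], [0, 0, 0, 0, 0, 0, 50], [0, 0, 0, 0, 0, 0, 50], [0, 0, 0, 0, 0, 0, 50], [0, 0, 0, 0, 0, 0, 50], [0, 0, 0, 0, 0, 0, 50], [0, 0, 0, 0, 0, 0, 50]]
  ]
}}

```text
time_s: 16.22
eef_pos: [0.5517, -0.019, 0.0876]
ee_rot: [-3.141, 0.0, 0.218]
contact_force: [0.8, 0.0, 1.1]
opening: 0.0498
```

```bash
python3 rd.py s15
```

```text
49.99 16.57 [49.83, 50.28, 50.09, 49.73, 50.19, 49.67, 49.98, 50.15] [-0.4 -0.2  1.2] [  0.2 -72.7 -47.5   0.1  -0.1  -0. ]
```

View pics/s15.png

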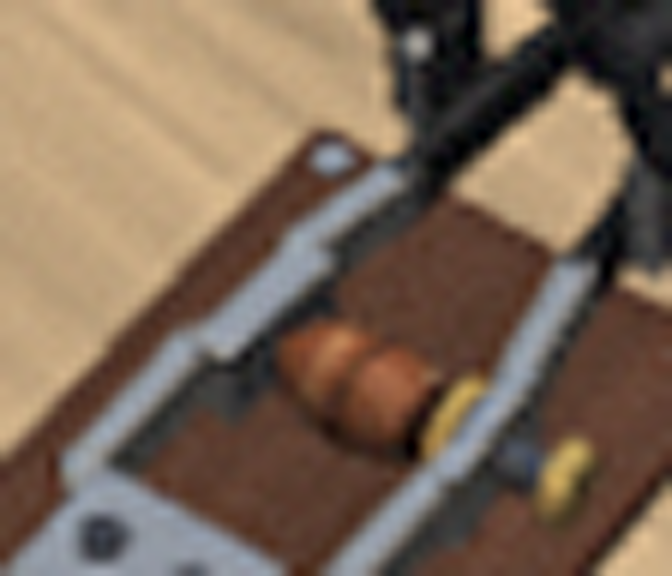

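Emit:
{"api": "step_arm", "payload": {
  "deltas": [
    [[0, 0, 0, 0, 0, 0, 49.8], [0, 0, 0, 0, 0, 0, 49.6], [0, 0, 0, 0, 0, 0, 49.4], [0, 0, 0, 0, 0, 0, 49.2], [0, 0, 0, 0, 0, 0, 49.2], [0, 0, 0, 0, 0, 0, 49.2], [0, 0, 0, 0, 0, 0, 49.2], [0, 0, 0, 0, 0, 0, 49.2], [0, 0, 0, 0, 0, 0, 49.2], [0, 0, 0, 0, 0, 0, 49.2]]
  ]
}}

```text
time_s: 17.45
eef_pos: [0.5518, -0.019, 0.0876]
ee_rot: [-3.141, -0.0, 0.218]
contact_force: [-0.5, -1.4, 2.3]
opening: 0.0494
```

```bash
python3 rd.py s16
```

```text
49.25 17.8 [49.36, 49.06, 49.66, 49.29, 48.98, 49.08, 49.2, 49.35] [-0.5 -0.1  1.3] [  0.2 -72.7 -47.6   0.1  -0.1  -0. ]
```

View pics/s16.png

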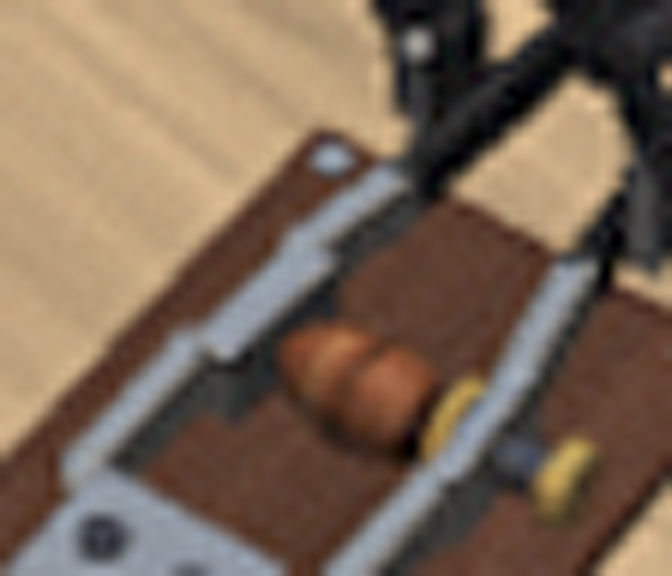

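Emit:
{"api": "step_arm", "payload": {
  "deltas": [
    [[0, 0, 0, 0, 0, 0, 49], [0, 0, 0, 0, 0, 0, 48.8], [0, 0, 0, 0, 0, 0, 48.6], [0, 0, 0, 0, 0, 0, 48.4], [0, 0, 0, 0, 0, 0, 48.4], [0, 0, 0, 0, 0, 0, 48.4], [0, 0, 0, 0, 0, 0, 48.4], [0, 0, 0, 0, 0, 0, 48.4], [0, 0, 0, 0, 0, 0, 48.4], [0, 0, 0, 0, 0, 0, 48.4]]
  ]
}}

```text
time_s: 18.68
eef_pos: [0.5517, -0.019, 0.0876]
ee_rot: [-3.141, 0.0, 0.218]
contact_force: [-1.2, -0.7, 2.1]
opening: 0.0484
```

```bash
python3 rd.py s17
```

```text
48.47 19.03 [48.39, 48.48, 48.1, 48.78, 48.59, 48.74, 48.29, 48.42] [-1.2 -0.6  2.4] [  0.3 -72.3 -47.4   0.2  -0.2  -0. ]
```

View pics/s17.png

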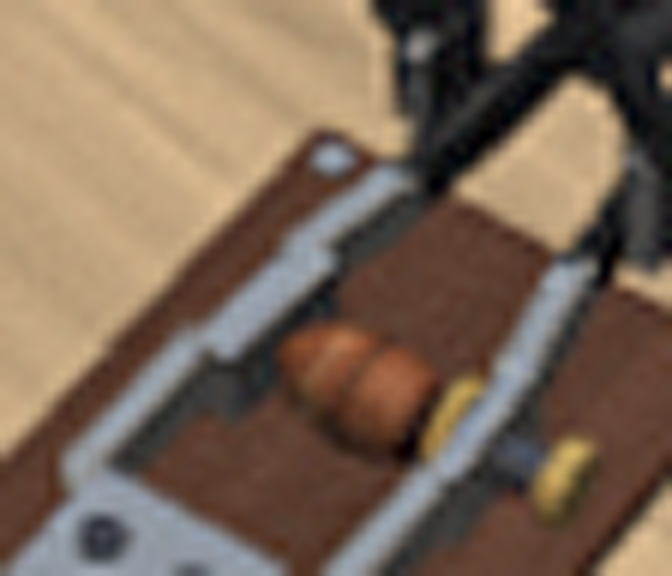

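The vertical load and joint torques changed between 49.2 and 48.4 mm, so both ends are touching. From here I'll use finer steps and a finer torque readout.

Emit:
{"api": "step_arm", "payload": {
  "deltas": [
    [[0, 0, 0, 0, 0, 0, 48.3], [0, 0, 0, 0, 0, 0, 48.2], [0, 0, 0, 0, 0, 0, 48.1], [0, 0, 0, 0, 0, 0, 48], [0, 0, 0, 0, 0, 0, 48], [0, 0, 0, 0, 0, 0, 48], [0, 0, 0, 0, 0, 0, 48], [0, 0, 0, 0, 0, 0, 48], [0, 0, 0, 0, 0, 0, 48], [0, 0, 0, 0, 0, 0, 48]]
  ]
}}

```text
time_s: 19.92
eef_pos: [0.5518, -0.019, 0.0876]
ee_rot: [-3.141, -0.0, 0.218]
contact_force: [-1.2, -1.5, 4.0]
opening: 0.0483
```

```bash
sed -i 's/np.round(s\["joint_efforts"\],1)/np.round(s["joint_efforts"],3),np.round(s["ft_torque"],3)/' rd.py; python3 rd.py s18
```

```text
47.94 20.27 [48.25, 47.98, 48.04, 47.9, 48.32, 47.51, 47.89, 47.6] [-1.2 -1.   3.7] [ 4.5000e-01 -7.1582e+01 -4.7037e+01  2.6400e-01 -3.4000e-01 -7.0000e-03] [-0.122  0.175  0.008]
```

Emit:
{"api": "step_arm", "payload": {
  "deltas": [
    [[0, 0, 0, 0, 0, 0, 47.9], [0, 0, 0, 0, 0, 0, 47.8], [0, 0, 0, 0, 0, 0, 47.7], [0, 0, 0, 0, 0, 0, 47.6], [0, 0, 0, 0, 0, 0, 47.6], [0, 0, 0, 0, 0, 0, 47.6], [0, 0, 0, 0, 0, 0, 47.6], [0, 0, 0, 0, 0, 0, 47.6], [0, 0, 0, 0, 0, 0, 47.6], [0, 0, 0, 0, 0, 0, 47.6]]
  ]
}}

```text
time_s: 21.15
eef_pos: [0.5518, -0.0191, 0.0877]
ee_rot: [-3.142, -0.0, 0.218]
contact_force: [-1.8, -1.6, 5.7]
opening: 0.0476
```

```bash
python3 rd.py s19
```

```text
47.64 21.5 [47.65, 47.63, 48.15, 47.35, 47.44, 47.7, 47.59, 47.59] [-1.9 -1.   4.7] [ 5.5500e-01 -7.0809e+01 -4.6783e+01  3.4000e-01 -5.3700e-01 -6.0000e-03] [-0.138  0.322 -0.021]
```

Emit:
{"api": "step_arm", "payload": {
  "deltas": [
    [[0, 0, 0, 0, 0, 0, 47.5], [0, 0, 0, 0, 0, 0, 47.4], [0, 0, 0, 0, 0, 0, 47.3], [0, 0, 0, 0, 0, 0, 47.3], [0, 0, 0, 0, 0, 0, 47.3], [0, 0, 0, 0, 0, 0, 47.3], [0, 0, 0, 0, 0, 0, 47.3], [0, 0, 0, 0, 0, 0, 47.3], [0, 0, 0, 0, 0, 0, 47.3], [0, 0, 0, 0, 0, 0, 47.3]]
  ]
}}

```text
time_s: 22.38
eef_pos: [0.5517, -0.0191, 0.0877]
ee_rot: [-3.142, -0.0, 0.218]
contact_force: [-2.8, -2.2, 5.9]
opening: 0.0476
```

```bash
python3 rd.py s20
```

```text
47.38 22.73 [47.6, 47.43, 47.71, 47.2, 47.42, 47.42, 47.17, 47.05] [-2.5 -1.1  5.9] [ 6.5700e-01 -7.0439e+01 -4.6689e+01  4.0600e-01 -6.4800e-01 -4.0000e-03] [-0.199  0.313 -0.002]
```

Emit:
{"api": "step_arm", "payload": {
  "deltas": [
    [[0, 0, 0, 0, 0, 0, 47.2], [0, 0, 0, 0, 0, 0, 47.1], [0, 0, 0, 0, 0, 0, 47], [0, 0, 0, 0, 0, 0, 47], [0, 0, 0, 0, 0, 0, 47], [0, 0, 0, 0, 0, 0, 47], [0, 0, 0, 0, 0, 0, 47], [0, 0, 0, 0, 0, 0, 47], [0, 0, 0, 0, 0, 0, 47], [0, 0, 0, 0, 0, 0, 47]]
  ]
}}

```text
time_s: 23.62
eef_pos: [0.5518, -0.0191, 0.0877]
ee_rot: [3.142, -0.0, 0.218]
contact_force: [-2.7, -0.6, 6.6]
opening: 0.0471
```

```bash
python3 rd.py s21
```

```text
47.1 23.97 [47.1, 47.34, 46.97, 46.96, 46.84, 47.42, 46.94, 47.23] [-3.2 -1.3  6.6] [ 7.6600e-01 -7.0071e+01 -4.6594e+01  4.7600e-01 -7.5800e-01 -1.0000e-03] [-0.194  0.396 -0.065]
```

Emit:
{"api": "step_arm", "payload": {
  "deltas": [
    [[0, 0, 0, 0, 0, 0, 46.9], [0, 0, 0, 0, 0, 0, 46.8], [0, 0, 0, 0, 0, 0, 46.7], [0, 0, 0, 0, 0, 0, 46.7], [0, 0, 0, 0, 0, 0, 46.7], [0, 0, 0, 0, 0, 0, 46.7], [0, 0, 0, 0, 0, 0, 46.7], [0, 0, 0, 0, 0, 0, 46.7], [0, 0, 0, 0, 0, 0, 46.7], [0, 0, 0, 0, 0, 0, 46.7]]
  ]
}}

```text
time_s: 24.85
eef_pos: [0.5518, -0.0191, 0.0878]
ee_rot: [3.142, -0.0, 0.218]
contact_force: [-3.4, -0.9, 7.1]
opening: 0.0468
```

```bash
python3 rd.py s22
```

```text
46.74 25.2 [46.77, 46.78, 46.96, 46.71, 46.7, 46.42, 47.09, 46.53] [-3.1 -1.6  7.3] [ 8.8100e-01 -6.9711e+01 -4.6500e+01  5.4800e-01 -8.6500e-01  2.0000e-03] [-0.236  0.446 -0.011]
```

Emit:
{"api": "step_arm", "payload": {
  "deltas": [
    [[0, 0, 0, 0, 0, 0, 46.6], [0, 0, 0, 0, 0, 0, 46.5], [0, 0, 0, 0, 0, 0, 46.4], [0, 0, 0, 0, 0, 0, 46.4], [0, 0, 0, 0, 0, 0, 46.4], [0, 0, 0, 0, 0, 0, 46.4], [0, 0, 0, 0, 0, 0, 46.4], [0, 0, 0, 0, 0, 0, 46.4], [0, 0, 0, 0, 0, 0, 46.4], [0, 0, 0, 0, 0, 0, 46.4]]
  ]
}}

```text
time_s: 26.08
eef_pos: [0.5517, -0.0191, 0.0878]
ee_rot: [3.142, -0.0, 0.218]
contact_force: [-3.8, -1.6, 8.0]
opening: 0.0465
```

```bash
python3 rd.py s23
```

```text
46.63 26.43 [46.53, 47.18, 46.52, 46.74, 46.17, 46.76, 46.56, 46.6] [-3.9 -1.7  8.2] [ 9.8800e-01 -6.9357e+01 -4.6414e+01  6.1700e-01 -9.7400e-01  5.0000e-03] [-0.26   0.535  0.001]
```

Emit:
{"api": "step_arm", "payload": {
  "deltas": [
    [[0, 0, 0, 0, 0, 0, 46.3], [0, 0, 0, 0, 0, 0, 46.2], [0, 0, 0, 0, 0, 0, 46.1], [0, 0, 0, 0, 0, 0, 46.1], [0, 0, 0, 0, 0, 0, 46.1], [0, 0, 0, 0, 0, 0, 46.1], [0, 0, 0, 0, 0, 0, 46.1], [0, 0, 0, 0, 0, 0, 46.1], [0, 0, 0, 0, 0, 0, 46.1], [0, 0, 0, 0, 0, 0, 46.1]]
  ]
}}

```text
time_s: 27.32
eef_pos: [0.5517, -0.0192, 0.0878]
ee_rot: [3.141, 0.0, 0.218]
contact_force: [-4.5, -0.7, 9.7]
opening: 0.0459
```

```bash
python3 rd.py s24
```

```text
46.3 27.67 [45.93, 46.66, 46.38, 46.59, 46.24, 46.34, 46.22, 46.02] [-4.4 -1.7  8.9] [ 1.0870e+00 -6.9007e+01 -4.6329e+01  6.8200e-01 -1.0820e+00  7.0000e-03] [-0.281  0.629  0.046]
```

View pics/s24.png

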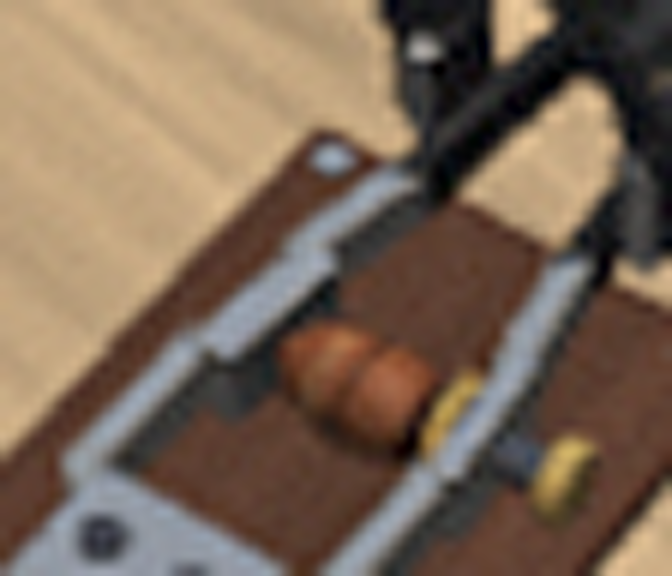

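Emit:
{"api": "step_arm", "payload": {
  "deltas": [
    [[0, 0, 0, 0, 0, 0, 46], [0, 0, 0, 0, 0, 0, 45.9], [0, 0, 0, 0, 0, 0, 45.8], [0, 0, 0, 0, 0, 0, 45.8], [0, 0, 0, 0, 0, 0, 45.8], [0, 0, 0, 0, 0, 0, 45.8], [0, 0, 0, 0, 0, 0, 45.8], [0, 0, 0, 0, 0, 0, 45.8], [0, 0, 0, 0, 0, 0, 45.8], [0, 0, 0, 0, 0, 0, 45.8]]
  ]
}}

```text
time_s: 28.55
eef_pos: [0.5517, -0.0192, 0.0879]
ee_rot: [3.141, 0.0, 0.218]
contact_force: [-5.2, -2.5, 9.8]
opening: 0.0458
```

```bash
sed 's/range(8)/range(2)/' rd.py > rd2.py; python3 rd2.py s25
```

```text
45.9 28.6 [45.78, 46.03] [-5.2 -2.4  9.6] [ 1.1760e+00 -6.8654e+01 -4.6249e+01  7.4000e-01 -1.1940e+00  1.0000e-02] [-0.353  0.582  0.032]
```

Emit:
{"api": "step_arm", "payload": {
  "deltas": [
    [[0, 0, 0, 0, 0, 0, 45.7], [0, 0, 0, 0, 0, 0, 45.6], [0, 0, 0, 0, 0, 0, 45.5], [0, 0, 0, 0, 0, 0, 45.5], [0, 0, 0, 0, 0, 0, 45.5], [0, 0, 0, 0, 0, 0, 45.5], [0, 0, 0, 0, 0, 0, 45.5], [0, 0, 0, 0, 0, 0, 45.5], [0, 0, 0, 0, 0, 0, 45.5], [0, 0, 0, 0, 0, 0, 45.5]]
  ]
}}

```text
time_s: 29.48
eef_pos: [0.5517, -0.0192, 0.0879]
ee_rot: [3.141, 0.0, 0.218]
contact_force: [-4.2, -1.6, 9.7]
opening: 0.046
```

```bash
python3 rd2.py s26
```

```text
45.86 29.53 [46.0, 45.72] [-4.9 -1.6 10. ] [ 1.2620e+00 -6.8308e+01 -4.6168e+01  7.9900e-01 -1.3040e+00  1.3000e-02] [-0.29   0.73   0.026]
```

Emit:
{"api": "step_arm", "payload": {
  "deltas": [
    [[0, 0, 0, 0, 0, 0, 45.4], [0, 0, 0, 0, 0, 0, 45.3], [0, 0, 0, 0, 0, 0, 45.2], [0, 0, 0, 0, 0, 0, 45.2], [0, 0, 0, 0, 0, 0, 45.2], [0, 0, 0, 0, 0, 0, 45.2], [0, 0, 0, 0, 0, 0, 45.2], [0, 0, 0, 0, 0, 0, 45.2], [0, 0, 0, 0, 0, 0, 45.2], [0, 0, 0, 0, 0, 0, 45.2]]
  ]
}}

```text
time_s: 30.42
eef_pos: [0.5517, -0.0192, 0.088]
ee_rot: [3.141, 0.0, 0.218]
contact_force: [-6.1, -1.7, 10.7]
opening: 0.0455
```

```bash
python3 rd2.py s27
```

```text
45.46 30.47 [45.48, 45.45] [-5.4 -1.9 10.9] [ 1.3430e+00 -6.7966e+01 -4.6089e+01  8.5600e-01 -1.4130e+00  1.6000e-02] [-0.313  0.77   0.038]
```

Emit:
{"api": "step_arm", "payload": {
  "deltas": [
    [[0, 0, 0, 0, 0, 0, 45.1], [0, 0, 0, 0, 0, 0, 45], [0, 0, 0, 0, 0, 0, 44.9], [0, 0, 0, 0, 0, 0, 44.9], [0, 0, 0, 0, 0, 0, 44.9], [0, 0, 0, 0, 0, 0, 44.9], [0, 0, 0, 0, 0, 0, 44.9], [0, 0, 0, 0, 0, 0, 44.9], [0, 0, 0, 0, 0, 0, 44.9], [0, 0, 0, 0, 0, 0, 44.9]]
  ]
}}

```text
time_s: 31.35
eef_pos: [0.5517, -0.0192, 0.088]
ee_rot: [3.141, 0.0, 0.218]
contact_force: [-6.1, -2.4, 11.7]
opening: 0.0452
```

```bash
python3 rd2.py s28
```

```text
45.08 31.4 [45.18, 44.97] [-6.1 -2.7 11.5] [ 1.4180e+00 -6.7620e+01 -4.6015e+01  9.0800e-01 -1.5250e+00  1.8000e-02] [-0.342  0.775  0.002]
```

View pics/s28.png

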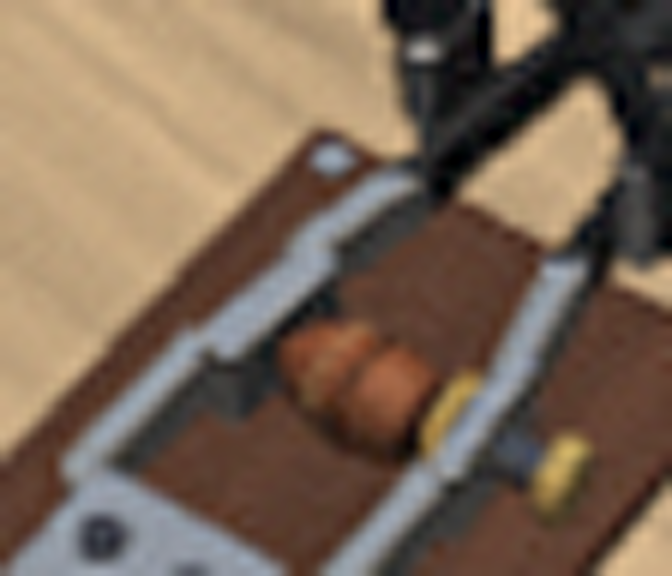

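```bash
cat > tr.py <<'E'
from h import *
import glob,re
names=sys.argv[1:] if False else None
ids=[int(re.findall(r"s(\d+)f",f)[0]) for f in glob.glob("pics/s*f.png")]
ids=sorted(i for i in ids if i>=13)
# crop coords 12x from (228,215)
rois={"flatjaw":(243,232,18,16),"anvilknob":(262,244,20,18),"handleL":(250,220,16,14),"screwfix":(249,222,0,0),"pecan":(250,240,14,13),"block":(226,255,22,14),"barR":(268,228,12,14)}
ref=cv2.cvtColor(cv2.imread(f"pics/s{ids[0]}f.png"),cv2.COLOR_BGR2GRAY).astype(np.float32)
for i in ids:
    g=cv2.cvtColor(cv2.imread(f"pics/s{i}f.png"),cv2.COLOR_BGR2GRAY).astype(np.float32)
    o=[]
    for n,(x,y,w,h) in rois.items():
        if w==0: continue
        W=np.eye(2,3,dtype=np.float32)
        try:
            _,W=cv2.findTransformECC(ref[y:y+h,x:x+w],g[y-4:y+h+4,x-4:x+w+4],np.float32([[1,0,4],[0,1,4]]),cv2.MOTION_TRANSLATION,(3,100,1e-5),None,3)
            o.append(f"{n} {W[0,2]-4:+.2f},{W[1,2]-4:+.2f}")
        except Exception as e:o.append(n+" x")
    print(i,o)
E
python3 tr.py
```

```text
13 ['flatjaw +0.09,+0.03', 'anvilknob +0.01,+0.01', 'handleL -0.07,-0.03', 'pecan -0.06,+0.12', 'block -0.02,-0.01', 'barR -0.10,-0.06']
14 ['flatjaw +0.18,+0.04', 'anvilknob -0.04,-0.09', 'handleL +0.08,+0.02', 'pecan -0.04,+0.20', 'block -0.03,-0.01', 'barR -0.26,-0.13']
15 ['flatjaw +0.22,+0.12', 'anvilknob -0.11,-0.10', 'handleL +0.22,+0.07', 'pecan -0.08,+0.27', 'block -0.01,-0.04', 'barR -0.33,-0.18']
16 ['flatjaw +0.25,+0.17', 'anvilknob -0.17,-0.11', 'handleL +0.25,+0.10', 'pecan -0.08,+0.39', 'block +0.00,-0.03', 'barR -0.44,-0.24']
17 ['flatjaw +0.42,+0.12', 'anvilknob -0.25,-0.15', 'handleL +0.35,+0.12', 'pecan -0.05,+0.42', 'block -0.03,-0.03', 'barR -0.50,-0.21']
18 ['flatjaw +0.44,+0.12', 'anvilknob -0.24,-0.19', 'handleL +0.43,+0.15', 'pecan -0.05,+0.44', 'block -0.02,-0.02', 'barR -0.54,-0.25']
19 ['flatjaw +0.45,+0.15', 'anvilknob -0.22,-0.22', 'handleL +0.47,+0.14', 'pecan -0.03,+0.44', 'block -0.03,-0.01', 'barR -0.57,-0.19']
20 ['flatjaw +0.48,+0.13', 'anvilknob -0.22,-0.25', 'handleL +0.53,+0.08', 'pecan -0.06,+0.46', 'block +0.00,-0.03', 'barR -0.55,-0.18']
21 [
[... 391 characters left out ...]
R -0.66,-0.24']
24 ['flatjaw +0.55,+0.13', 'anvilknob -0.32,-0.26', 'handleL +0.65,+0.18', 'pecan -0.12,+0.47', 'block -0.01,-0.02', 'barR -0.73,-0.25']
25 ['flatjaw +0.56,+0.16', 'anvilknob -0.37,-0.26', 'handleL +0.65,+0.19', 'pecan -0.17,+0.49', 'block +0.02,-0.02', 'barR -0.79,-0.27']
26 ['flatjaw +0.56,+0.17', 'anvilknob -0.38,-0.26', 'handleL +0.68,+0.18', 'pecan -0.16,+0.49', 'block +0.01,-0.02', 'barR -0.76,-0.28']
27 ['flatjaw +0.59,+0.18', 'anvilknob -0.40,-0.30', 'handleL +0.69,+0.16', 'pecan -0.13,+0.49', 'block -0.01,-0.00', 'barR -0.81,-0.26']
28 ['flatjaw +0.59,+0.20', 'anvilknob -0.39,-0.30', 'handleL +0.74,+0.17', 'pecan -0.12,+0.50', 'block -0.02,-0.01', 'barR -0.88,-0.30']
```

Emit:
{"api": "step_arm", "payload": {
  "deltas": [
    [[0, 0, 0, 0, 0, 0, 44.8], [0, 0, 0, 0, 0, 0, 44.7], [0, 0, 0, 0, 0, 0, 44.6], [0, 0, 0, 0, 0, 0, 44.6], [0, 0, 0, 0, 0, 0, 44.6], [0, 0, 0, 0, 0, 0, 44.6], [0, 0, 0, 0, 0, 0, 44.6], [0, 0, 0, 0, 0, 0, 44.6], [0, 0, 0, 0, 0, 0, 44.6], [0, 0, 0, 0, 0, 0, 44.6]]
  ]
}}

```text
time_s: 32.28
eef_pos: [0.5517, -0.0192, 0.088]
ee_rot: [3.141, 0.0, 0.218]
contact_force: [-5.1, -2.2, 11.2]
opening: 0.045
```

```bash
python3 rd2.py s29; python3 tr.py | tail -1
```

```text
44.92 32.33 [45.05, 44.8] [-5.8 -2.6 11.9] [ 1.4840e+00 -6.7281e+01 -4.5943e+01  9.5600e-01 -1.6360e+00  2.1000e-02] [-0.407  0.906 -0.079]
29 ['flatjaw +0.61,+0.18', 'anvilknob -0.44,-0.27', 'handleL +0.79,+0.18', 'pecan -0.13,+0.46', 'block -0.00,-0.01', 'barR -0.89,-0.24']
```

Emit:
{"api": "step_arm", "payload": {
  "deltas": [
    [[0, 0, 0, 0, 0, 0, 44.5], [0, 0, 0, 0, 0, 0, 44.4], [0, 0, 0, 0, 0, 0, 44.3], [0, 0, 0, 0, 0, 0, 44.3], [0, 0, 0, 0, 0, 0, 44.3], [0, 0, 0, 0, 0, 0, 44.3], [0, 0, 0, 0, 0, 0, 44.3], [0, 0, 0, 0, 0, 0, 44.3], [0, 0, 0, 0, 0, 0, 44.3], [0, 0, 0, 0, 0, 0, 44.3]]
  ]
}}

```text
time_s: 33.22
eef_pos: [0.5517, -0.0192, 0.0881]
ee_rot: [3.141, 0.0, 0.218]
contact_force: [-7.0, -1.8, 12.8]
opening: 0.0446
```

```bash
python3 rd2.py s30; python3 tr.py | tail -1
```

```text
44.78 33.27 [44.6, 44.95] [-6.7 -2.4 13.1] [ 1.5410e+00 -6.6947e+01 -4.5873e+01  1.0000e+00 -1.7470e+00  2.3000e-02] [-0.376  0.915  0.025]
30 ['flatjaw +0.64,+0.20', 'anvilknob -0.47,-0.30', 'handleL +0.82,+0.19', 'pecan -0.11,+0.48', 'block -0.02,-0.01', 'barR -0.97,-0.27']
```

```bash
python3 rd.py s31; python3 tr.py | tail -1
```

```text
44.78 33.67 [44.94, 44.6, 44.46, 44.94, 44.77, 44.5, 45.0, 45.06] [-6.4 -2.7 13.2] [ 1.5420e+00 -6.6947e+01 -4.5874e+01  1.0000e+00 -1.7470e+00  2.3000e-02] [-0.389  0.929  0.013]
31 ['flatjaw +0.64,+0.20', 'anvilknob -0.47,-0.28', 'handleL +0.82,+0.16', 'pecan -0.12,+0.45', 'block +0.01,-0.00', 'barR -0.99,-0.27']
```

View pics/s31.png

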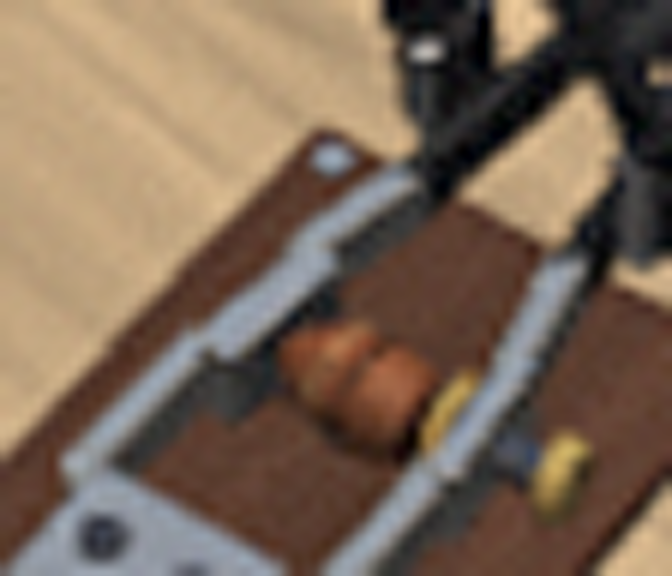

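Position error keeps growing steadily, now 0.48 mm, so the load is still rising and the shell is still whole. I'll continue.

Emit:
{"api": "step_arm", "payload": {
  "deltas": [
    [[0, 0, 0, 0, 0, 0, 44.2], [0, 0, 0, 0, 0, 0, 44.1], [0, 0, 0, 0, 0, 0, 44], [0, 0, 0, 0, 0, 0, 44], [0, 0, 0, 0, 0, 0, 44], [0, 0, 0, 0, 0, 0, 44], [0, 0, 0, 0, 0, 0, 44], [0, 0, 0, 0, 0, 0, 44], [0, 0, 0, 0, 0, 0, 44], [0, 0, 0, 0, 0, 0, 44]]
  ]
}}

```text
time_s: 34.55
eef_pos: [0.5517, -0.0193, 0.0881]
ee_rot: [3.141, 0.0, 0.218]
contact_force: [-6.8, -1.9, 14.0]
opening: 0.0446
```

```bash
sed -i 's/range(2)/range(3)/' rd2.py; python3 rd2.py s32; python3 tr.py | tail -1
```

```text
44.4 34.65 [44.58, 44.48, 44.14] [-6.9 -2.5 14.1] [ 1.5780e+00 -6.6617e+01 -4.5810e+01  1.0330e+00 -1.8600e+00  2.4000e-02] [-0.454  1.    -0.039]
32 ['flatjaw +0.66,+0.22', 'anvilknob -0.50,-0.32', 'handleL +0.87,+0.18', 'pecan -0.17,+0.54', 'block -0.00,-0.03', 'barR -1.00,-0.26']
```

Emit:
{"api": "step_arm", "payload": {
  "deltas": [
    [[0, 0, 0, 0, 0, 0, 43.9], [0, 0, 0, 0, 0, 0, 43.8], [0, 0, 0, 0, 0, 0, 43.7], [0, 0, 0, 0, 0, 0, 43.7], [0, 0, 0, 0, 0, 0, 43.7], [0, 0, 0, 0, 0, 0, 43.7], [0, 0, 0, 0, 0, 0, 43.7], [0, 0, 0, 0, 0, 0, 43.7], [0, 0, 0, 0, 0, 0, 43.7], [0, 0, 0, 0, 0, 0, 43.7]]
  ]
}}

```text
time_s: 35.53
eef_pos: [0.5517, -0.0193, 0.0881]
ee_rot: [3.141, 0.0, 0.218]
contact_force: [-7.2, -3.2, 14.8]
opening: 0.0442
```

```bash
python3 rd2.py s33; python3 tr.py | tail -1
```

```text
44.05 35.63 [44.18, 43.97, 43.99] [-7.4 -2.9 14.7] [ 1.5880e+00 -6.6295e+01 -4.5759e+01  1.0520e+00 -1.9760e+00  2.5000e-02] [-0.409  1.035 -0.003]
33 ['flatjaw +0.65,+0.27', 'anvilknob -0.50,-0.29', 'handleL +0.95,+0.16', 'pecan -0.16,+0.50', 'block -0.02,-0.02', 'barR -1.06,-0.26']
```

Emit:
{"api": "step_arm", "payload": {
  "deltas": [
    [[0, 0, 0, 0, 0, 0, 43.6], [0, 0, 0, 0, 0, 0, 43.5], [0, 0, 0, 0, 0, 0, 43.4], [0, 0, 0, 0, 0, 0, 43.4], [0, 0, 0, 0, 0, 0, 43.4], [0, 0, 0, 0, 0, 0, 43.4], [0, 0, 0, 0, 0, 0, 43.4], [0, 0, 0, 0, 0, 0, 43.4], [0, 0, 0, 0, 0, 0, 43.4], [0, 0, 0, 0, 0, 0, 43.4]]
  ]
}}

```text
time_s: 36.52
eef_pos: [0.5518, -0.0191, 0.0878]
ee_rot: [3.142, -0.0, 0.218]
contact_force: [-3.6, -0.1, 8.5]
opening: 0.0432
```

```bash
python3 rd2.py s34; python3 tr.py | tail -1
```

```text
43.33 36.62 [43.23, 43.36, 43.4] [-3.7 -1.1  8.4] [ 7.9200e-01 -6.9216e+01 -4.6293e+01  5.0600e-01 -9.6000e-01 -1.2000e-02] [-0.201  0.559 -0.051]
34 ['flatjaw +0.77,+0.26', 'anvilknob -0.50,-0.37', 'handleL +1.05,+0.24', 'pecan -0.11,+0.43', 'block -0.01,-0.02', 'barR -1.04,-0.25']
```

The shell gave: vertical load dropped from 14.7 to 8.4 N and the jaws jumped. The load is now about half the peak, so I'll take one small 0.3 mm step to confirm it is at its stop, past 1.3 mm.

Emit:
{"api": "step_arm", "payload": {
  "deltas": [
    [[0, 0, 0, 0, 0, 0, 43.3], [0, 0, 0, 0, 0, 0, 43.2], [0, 0, 0, 0, 0, 0, 43.1], [0, 0, 0, 0, 0, 0, 43.1], [0, 0, 0, 0, 0, 0, 43.1], [0, 0, 0, 0, 0, 0, 43.1], [0, 0, 0, 0, 0, 0, 43.1], [0, 0, 0, 0, 0, 0, 43.1], [0, 0, 0, 0, 0, 0, 43.1], [0, 0, 0, 0, 0, 0, 43.1]]
  ]
}}

```text
time_s: 37.5
eef_pos: [0.5518, -0.0191, 0.0879]
ee_rot: [3.142, -0.0, 0.218]
contact_force: [-4.6, -2.0, 8.9]
opening: 0.0435
```

```bash
python3 rd2.py s35; python3 tr.py | tail -1
```

```text
43.48 37.6 [43.53, 43.63, 43.27] [-3.9 -1.4  8.9] [ 8.6100e-01 -6.8884e+01 -4.6213e+01  5.5500e-01 -1.0620e+00 -1.1000e-02] [-0.232  0.579 -0.021]
35 ['flatjaw +0.81,+0.26', 'anvilknob -0.50,-0.37', 'handleL +1.12,+0.22', 'pecan -0.15,+0.40', 'block +0.01,-0.01', 'barR -1.03,-0.27']
```

View pics/s35.png

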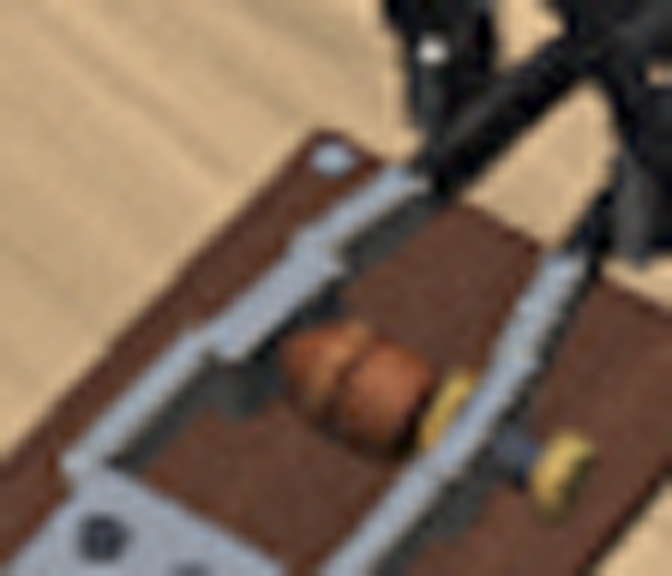

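Emit:
{"api": "step_arm", "payload": {
  "deltas": [
    [[0, 0, 0, 0, 0, 0, 43], [0, 0, 0, 0, 0, 0, 42.9], [0, 0, 0, 0, 0, 0, 42.8], [0, 0, 0, 0, 0, 0, 42.7], [0, 0, 0, 0, 0, 0, 42.6], [0, 0, 0, 0, 0, 0, 42.6], [0, 0, 0, 0, 0, 0, 42.6], [0, 0, 0, 0, 0, 0, 42.6], [0, 0, 0, 0, 0, 0, 42.6], [0, 0, 0, 0, 0, 0, 42.6]]
  ]
}}

```text
time_s: 38.48
eef_pos: [0.5517, -0.0192, 0.0879]
ee_rot: [3.141, -0.0, 0.218]
contact_force: [-4.8, -2.0, 10.6]
opening: 0.0431
```

```bash
python3 rd.py s36; python3 tr.py | tail -1
```

```text
42.83 38.83 [43.06, 42.58, 42.74, 42.71, 42.94, 43.07, 42.39, 43.13] [-4.4 -1.6  9.9] [ 1.0840e+00 -6.8331e+01 -4.6058e+01  6.8700e-01 -1.2190e+00 -8.0000e-03] [-0.268  0.622  0.038]
36 ['flatjaw +0.84,+0.26', 'anvilknob -0.54,-0.37', 'handleL +1.13,+0.25', 'pecan -0.12,+0.43', 'block -0.01,-0.03', 'barR -1.10,-0.28']
```

Emit:
{"api": "step_arm", "payload": {
  "deltas": [
    [[0, 0, 0, 0, 0, 0, 42.5], [0, 0, 0, 0, 0, 0, 42.4], [0, 0, 0, 0, 0, 0, 42.3], [0, 0, 0, 0, 0, 0, 42.2], [0, 0, 0, 0, 0, 0, 42.2], [0, 0, 0, 0, 0, 0, 42.2], [0, 0, 0, 0, 0, 0, 42.2], [0, 0, 0, 0, 0, 0, 42.2], [0, 0, 0, 0, 0, 0, 42.2], [0, 0, 0, 0, 0, 0, 42.2]]
  ]
}}

```text
time_s: 39.72
eef_pos: [0.5517, -0.0192, 0.088]
ee_rot: [3.141, -0.0, 0.218]
contact_force: [-6.4, -1.2, 10.5]
opening: 0.0423
```

```bash
python3 rd2.py s37; python3 tr.py | tail -1
```

```text
42.28 39.82 [42.32, 42.35, 42.16] [-5.3 -1.6 10.6] [ 1.2700e+00 -6.7897e+01 -4.5933e+01  7.9700e-01 -1.3420e+00 -5.0000e-03] [-0.365  0.747 -0.028]
37 ['flatjaw +0.84,+0.25', 'anvilknob -0.61,-0.35', 'handleL +1.19,+0.28', 'pecan -0.19,+0.48', 'block +0.00,-0.02', 'barR -1.11,-0.26']
```

Resistance rises again while staying well under the peak, so the shell is at its stop. I'll open the handles and lift off.

Emit:
{"api": "step_arm", "payload": {
  "deltas": [
    [[0, 0, 0, 0, 0, 0, 45], [0, 0, 0, 0, 0, 0, 50], [0, 0, 0, 0, 0, 0, 58], [0, 0, 0, 0, 0, 0, 68], [0, 0, 0, 0, 0, 0, 80], [0, 0, 0, 0, 0, 0, 85], [0, 0, -5, 0, 0, 0, 85], [0, 0, -25, 0, 0, 0, 85], [0, 0, -55, 0, 0, 0, 85], [0, 0, -80, 0, 0, 0, 85]]
  ]
}}

```text
time_s: 40.7
eef_pos: [0.5516, -0.019, 0.1692]
ee_rot: [-3.141, 0.0, 0.218]
contact_force: [0.8, -1.0, 0.5]
opening: 0.085
```

```bash
python3 - <<'E'
from h import *
go(.6201,-.0037,.17,102.4)
a=r.camera("scene");cv2.imwrite("pics/s38.png",crop(a,208,200,96,84,8));cv2.imwrite("pics/u38.png",a)
def seg(a,box,z):
    x,y,w,h=box;p=a[y:y+h,x:x+w].astype(int)
    m=((p[...,2]-p[...,0]>60)&(p[...,2]>110)).astype(np.uint8)
    n,l,st,ce=cv2.connectedComponentsWithStats(m)
    for i in range(1,n):
        if st[i,4]>15:
            ys,xs=np.nonzero(l==i);P=np.array([ray("scene",(q+x,b+y),z)[:2] for q,b in zip(xs,ys)]);print(st[i,4],ce[i]+[x,y],P.mean(0))
for f in("pics/s8f.png","pics/u38.png"): seg(cv2.imread(f),(248,236,22,20),.026);print()
E
```

```text
t 40.7 d mm [70.2 -0.1 -0.8] rot [-3.000e-04  0.000e+00 -1.569e+00] F [ 0.8 -1.   0.5] op 85.04 pos [ 0.5516 -0.019   0.1692] yaw 12.5
57 [257.33333333 244.98245614] [ 0.61730852 -0.00791933]

53 [257.88679245 245.18867925] [ 0.61673774 -0.00650487]
```

View pics/s38.png

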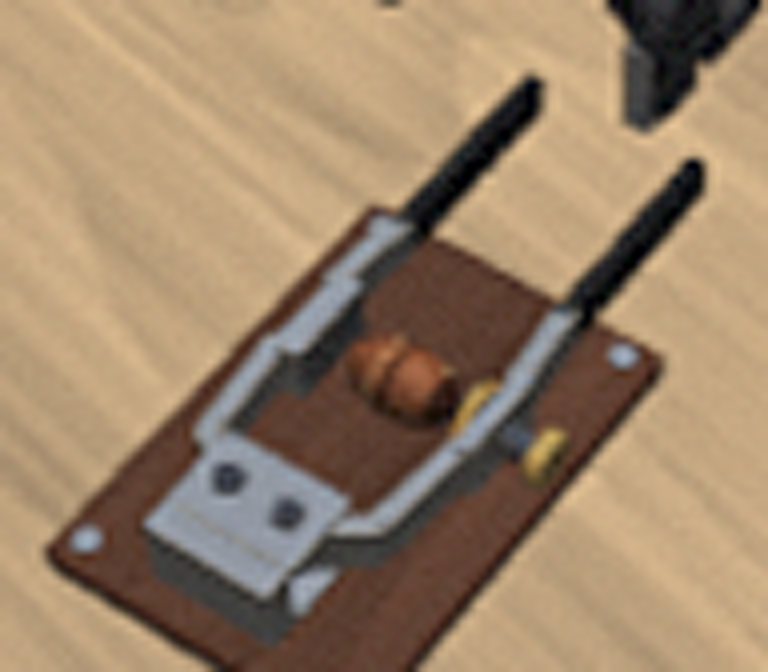

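The pecan is free at about (403,380). It looks shorter than before and has shifted about 1 mm towards the anvil. I'll go over it and pick it up.

Emit:
{"api": "step_arm", "payload": {
  "deltas": [
    [[70, -1, -1, 0, 0, -1.569, 50], [70, -1, -1, 0, 0, -1.569, 45], [70, -1, -1, 0, 0, -1.569, 42], [70, -1, -1, 0, 0, -1.569, 42], [70, -1, -1, 0, 0, -1.569, 42], [70, -1, -1, 0, 0, -1.569, 42], [70, -1, -1, 0, 0, -1.569, 42], [70, -1, -1, 0, 0, -1.569, 42], [70, -1, -1, 0, 0, -1.569, 42], [70, -1, -1, 0, 0, -1.569, 42]]
  ]
}}

```text
time_s: 41.58
eef_pos: [0.6199, -0.0029, 0.1688]
ee_rot: [3.141, -0.0, 1.474]
contact_force: [0.5, -0.4, -0.5]
opening: 0.0422
```

```bash
python3 - <<'E'
from h import *
go(.6198,-.0027,.0885,102.4)
E
```

```text
t 41.58 d mm [ 0.2 -0.1 80.3] rot [ 2.000e-04 -1.000e-04 -3.129e-01] F [ 0.5 -0.4 -0.5] op 42.17 pos [ 0.6199 -0.0029  0.1688] yaw 84.47
```

Emit:
{"api": "step_arm", "payload": {
  "deltas": [
    [[0, 0, 10, 0, 0, -0.12, 42], [0, 0, 25, 0, 0, -0.24, 42], [0, 0, 35, 0, 0, -0.314, 42], [0, 0, 40, 0, 0, -0.314, 42], [0, 0, 45, 0, 0, -0.314, 42], [0, 0, 55, 0, 0, -0.314, 42], [0, 0, 62, 0, 0, -0.314, 42], [0, 0, 65, 0, 0, -0.314, 42], [0, 0, 65, 0, 0, -0.314, 42], [0, 0, 65, 0, 0, -0.314, 42]]
  ]
}}

```text
time_s: 42.42
eef_pos: [0.6199, -0.0029, 0.1037]
ee_rot: [-3.142, -0.0, 1.782]
contact_force: [0.9, -0.0, 0.7]
opening: 0.0422
```

```bash
python3 - <<'E'
from h import *
go(.6198,-.0027,.0885,102.4)
cv2.imwrite("pics/s40.png",crop(r.camera("scene"),208,200,96,84,8))
E
```

```text
t 42.42 d mm [ 0.3 -0.1 15.2] rot [-0.     -0.0001 -0.0056] F [ 0.9 -0.   0.7] op 42.19 pos [ 0.6199 -0.0029  0.1037] yaw 102.08
```

View pics/s40.png

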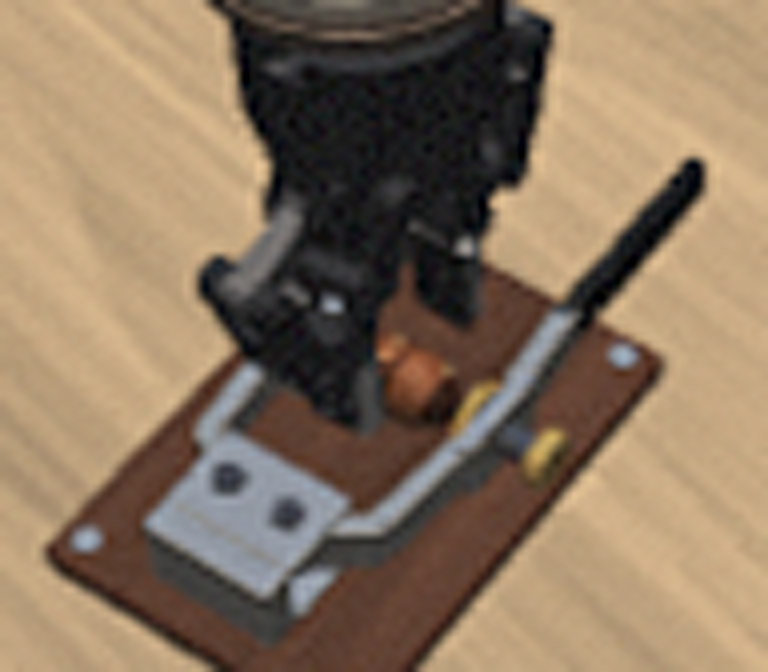

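The fingers straddle the pecan. I'll descend and grip.

Emit:
{"api": "step_arm", "payload": {
  "deltas": [
    [[0, 0, 8, 0, 0, -0.005, 42], [0, 0, 13, 0, 0, -0.005, 42], [0, 0, 15, 0, 0, -0.005, 42], [0, 0, 15, 0, 0, -0.005, 36], [0, 0, 15, 0, 0, -0.005, 30], [0, 0, 15, 0, 0, -0.005, 24], [0, 0, 15, 0, 0, -0.005, 15], [0, 0, 15, 0, 0, -0.005, 15], [0, 0, 15, 0, 0, -0.005, 15], [0, 0, 15, 0, 0, -0.005, 15]]
  ],
  "squeeze": 25
}}

```text
time_s: 43.3
eef_pos: [0.62, -0.0029, 0.0888]
ee_rot: [3.141, 0.0, 1.787]
contact_force: [0.3, 0.9, 2.3]
opening: 0.0236
```

Emit:
{"api": "step_arm", "payload": {
  "deltas": [
    [[0, 0, -5, 0, 0, 0, 15], [0, 0, -15, 0, 0, 0, 15], [0, 0, -35, 0, 0, 0, 15], [0, 0, -65, 0, 0, 0, 15], [0, 0, -95, 0, 0, 0, 15], [0, 0, -110, 0, 0, 0, 15], [0, 0, -110, 0, 0, 0, 15], [0, 0, -110, 0, 0, 0, 15], [0, 0, -110, 0, 0, 0, 15], [0, 0, -110, 0, 0, 0, 15]]
  ]
}}

```text
time_s: 44.13
eef_pos: [0.6195, -0.0029, 0.1975]
ee_rot: [-3.14, -0.001, 1.787]
contact_force: [0.2, -0.0, -0.4]
opening: 0.0236
```

```bash
python3 - <<'E'
from h import *
go(.474,-.298,.20,102.4)
cv2.imwrite("pics/s41.png",crop(r.camera("scene"),200,150,110,100,6))
E
```

```text
t 44.13 d mm [-257.  -205.4   -2.3] rot [-0.0017 -0.0007 -0.0001] F [ 0.2 -0.  -0.4] op 23.62 pos [ 0.6195 -0.0029  0.1975] yaw 102.4
```

View pics/s41.png

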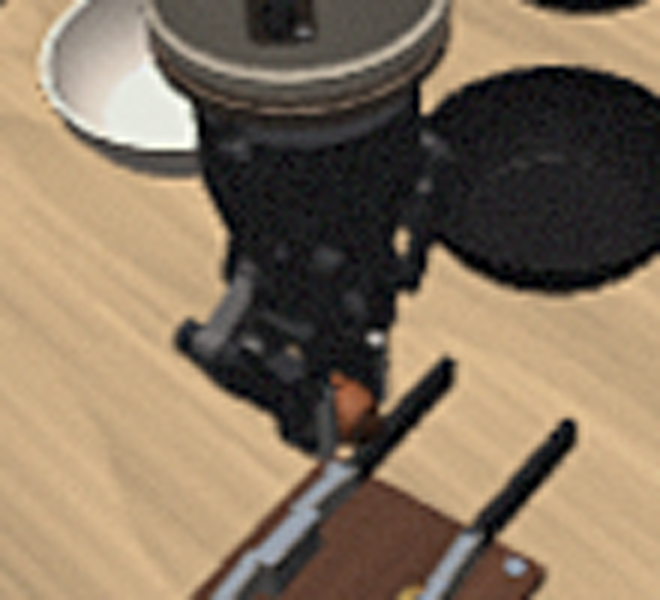

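Emit:
{"api": "step_arm", "payload": {
  "deltas": [
    [[-257, -205, -2, 0, 0, 0, 15], [-257, -205, -2, 0, 0, 0, 15], [-257, -205, -2, 0, 0, 0, 15], [-257, -205, -2, 0, 0, 0, 15], [-257, -205, -2, 0, 0, 0, 15], [-257, -205, -2, 0, 0, 0, 15], [-257, -205, -2, 0, 0, 0, 15], [-257, -205, -2, 0, 0, 0, 15], [-257, -205, -2, 0, 0, 0, 15], [-257, -205, -2, 0, 0, 0, 15]]
  ]
}}

```text
time_s: 45.02
eef_pos: [0.4738, -0.2994, 0.1998]
ee_rot: [-3.141, -0.001, 1.784]
contact_force: [1.1, 1.5, -0.4]
opening: 0.0233
```

```bash
python3 - <<'E'
from h import *
go(.474,-.298,.082,102.4)
cv2.imwrite("pics/s42.png",crop(r.camera("scene"),175,80,110,110,6)[:600])
E
```

```text
t 45.02 d mm [  1.2   0.6 117.8] rot [-0.0008 -0.0011 -0.0033] F [ 1.1  1.5 -0.4] op 23.27 pos [ 0.4738 -0.2994  0.1998] yaw 102.21
```

View pics/s42.png

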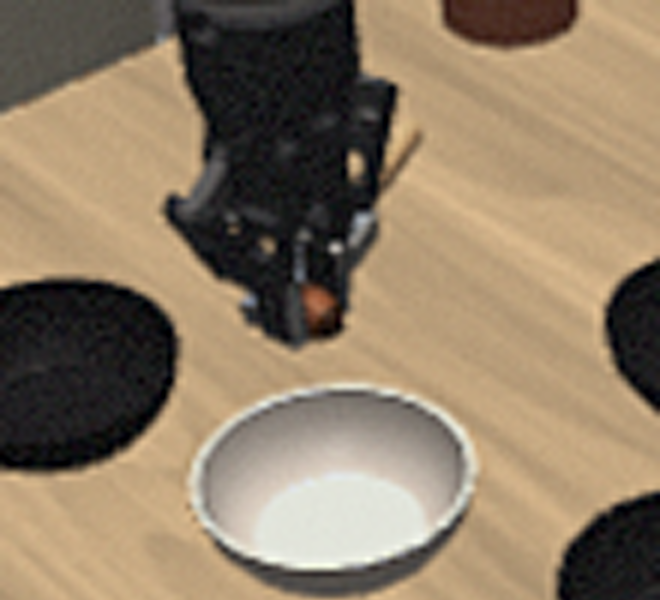

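The hand holds the pecan above the white bowl's middle (crop 340,520). I'll lower it.

Emit:
{"api": "step_arm", "payload": {
  "deltas": [
    [[0, 0, 25, 0, 0, 0, 15], [0, 0, 50, 0, 0, 0, 15], [0, 0, 70, 0, 0, 0, 15], [0, 0, 85, 0, 0, 0, 15], [0, 0, 97, 0, 0, 0, 15], [0, 0, 105, 0, 0, 0, 15], [0, 0, 111, 0, 0, 0, 15], [0, 0, 115, 0, 0, 0, 15], [0, 0, 117, 0, 0, 0, 15], [0, 0, 117, 0, 0, 0, 15]]
  ]
}}

```text
time_s: 45.9
eef_pos: [0.475, -0.2979, 0.0837]
ee_rot: [3.141, 0.0, 1.787]
contact_force: [0.1, -0.3, -0.0]
opening: 0.0233
```

```bash
python3 - <<'E'
from h import *
go(.474,-.298,.082,102.4)
cv2.imwrite("pics/s43.png",crop(r.camera("scene"),175,100,110,90,6))
E
```

```text
t 45.9 d mm [ 0.1 -1.   1.7] rot [0.0002 0.0001 0.    ] F [ 0.1 -0.3 -0. ] op 23.3 pos [ 0.475  -0.2979  0.0837] yaw 102.4
```

View pics/s43.png

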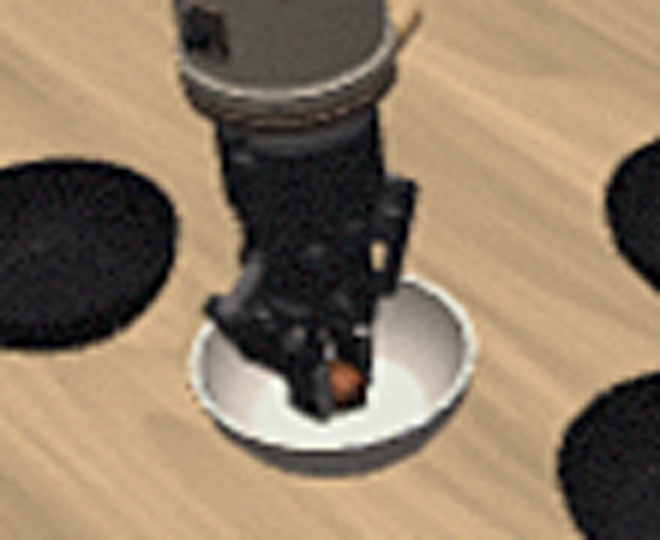

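Emit:
{"api": "step_arm", "payload": {
  "deltas": [
    [[0, 0, 1, 0, 0, 0, 15], [0, 0, 2.2, 0, 0, 0, 15], [0, 0, 2.2, 0, 0, 0, 15], [0, 0, 2.2, 0, 0, 0, 15], [0, 0, 2.2, 0, 0, 0, 23.5], [0, 0, 2.2, 0, 0, 0, 25], [0, 0, 2.2, 0, 0, 0, 27], [0, 0, 2.2, 0, 0, 0, 31], [0, 0, 2.2, 0, 0, 0, 36], [0, 0, 2.2, 0, 0, 0, 36]]
  ]
}}

```text
time_s: 46.78
eef_pos: [0.4748, -0.2979, 0.0813]
ee_rot: [-3.141, -0.0, 1.787]
contact_force: [-0.5, -0.6, 0.0]
opening: 0.0365
```

Emit:
{"api": "step_arm", "payload": {
  "deltas": [
    [[0, 0, 0, 0, 0, 0, 36], [0, 0, -10, 0, 0, 0, 36], [0, 0, -25, 0, 0, 0, 36], [0, 0, -50, 0, 0, 0, 36], [0, 0, -80, 0, 0, 0, 36], [0, 0, -110, 0, 0, 0, 36], [0, 0, -140, 0, 0, 0, 36], [0, 0, -160, 0, 0, 0, 36], [0, 0, -160, 0, 0, 0, 36], [0, 0, -160, 0, 0, 0, 36]]
  ]
}}

```text
time_s: 47.62
eef_pos: [0.475, -0.298, 0.243]
ee_rot: [3.14, 0.002, 1.787]
contact_force: [-0.2, -0.8, -0.3]
opening: 0.0363
```

```bash
python3 - <<'E'
from h import *
go(.474,-.298,.24,102.4)
a=r.camera("scene");cv2.imwrite("pics/s44.png",np.hstack([crop(a,190,130,80,60,5),crop(a,205,138,50,75,8)[:300,:380]]));cv2.imwrite("pics/s44f.png",a)
for d in r.boxes_of("scene","pecan_center")[:3]:
    k=C["scene"];print(d["conf"],np.array(k["R"]).T@(np.array(d["at"])-np.array(k["t"]).ravel()))
E
```

```text
t 47.62 d mm [ 0.3 -1.   3. ] rot [0.0016 0.0019 0.    ] F [-0.2 -0.8 -0.3] op 36.28 pos [ 0.475 -0.298  0.243] yaw 102.4
```

View pics/s44.png

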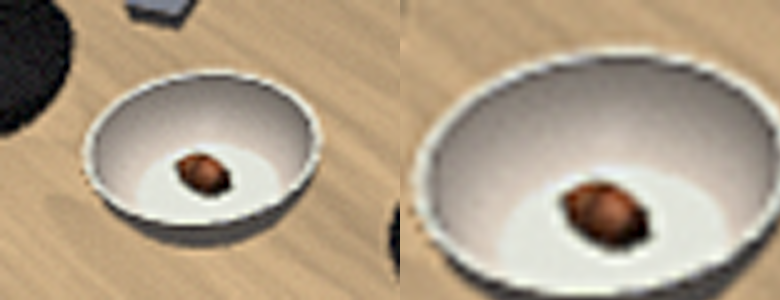

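The pecan rests on the white bowl's floor (left crop 203,173), and the gripper is clear at z 0.243 m. I'll hand in.

```bash
python3 -c "
from rig import r
print(r.sign_off())"
```

```text
the job is handed in; nothing more can be done
None
```

The pecan was laid between the jaws, cracked, and set down in the white bowl. The job was handed in at about 48 s of the 69 s, with no verdict reported.

**Placing:** The gripper took the pecan from the tray and released it lengthwise between the flat jaw and the brass anvil. The picture after release showed it in line between the two.

**Cracking:** I closed the grips in 0.3 mm steps. The load rose steadily and then fell from 14.7 to 8.4 N on the wrist, which was the shell giving. After that I closed another 1.2 mm to drive the shell to its stop. The load stayed at 10.6 N or less, below the peak.

**Bowl:** I opened the handles, picked the pecan up and released it on the bowl floor. The last picture shows it lying near the middle, with the gripper clear above at z 0.243 m and no contact force.

**Not confirmed:**
- **Shell depth and kernel:** I could not read either directly. That the shell is past 1.3 mm and the kernel sound is inferred from the load drop, the jaw movement in the pictures and the pecan looking shorter.
- **Cracker position:** The two cameras disagreed by about 3 mm across the jaws, and I used a value in between. The pecan went in without touching.
- **Last network check:** The detector did not report the pecan in the final picture, so its place in the bowl rests on the picture alone.
- **Other things on the bench:** I did not re-measure the walnuts, jar and blue cup. The arm kept away from them.

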